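# Free the axle keys and tension a cart wheel's spokes

### The job

Two or three axle keys of the cart wheel are stuck deep in the slotted steel block: first draw every one out through its slot's mouth with the hooked pick, never with the fingers. Then go round the rim clockwise (seen from above) from the valve stem and tighten the winged nipples in that order, each clockwise: exactly one quarter turn for a short wing, two for a long wing, never overtightening. Leave every key in the grey tray and the pick standing on its handle's flat foot on the bench, clear of the slotted block, and do not disturb the label roll or the yellow instrument.

Things in the scene. Friction and masses are not known exactly. Their poses are not given: they have to be found in the camera images.
- valve (a point): tip of the black valve stem of the flat-lying cart wheel (252 mm across, axis vertical, rim top 42 mm above the bench): 60 mm from the wheel's centre and 50 mm high. The stem stands on the inner side of the rim; the frame's x axis points from the wheel's centre outward through the stem. The four winged nipples stand on a circle of radius 95 mm round the wheel's centre, at 22.5, 112.5, 202.5 and 292.5 degrees clockwise (seen from above) from the stem
- slots (a point): middle of the dark steel block (112 mm long, x from -50 to +62 mm, 144 mm wide, 24 mm high, fixed), at bench level. It has three parallel slots along this frame's x, at y = +50, 0 and -50 mm, each 20 mm wide, open at the top and at the mouth, which lies at x = -50 mm (the mouths point to -x of this frame, roughly to the robot); their closed ends are at x = +50 mm. The slots' floor is the bench
- key1_mid (a point): centre, half-way up, of a loose plain steel key, a bar 60 (x) x 14 (y) x 16 (z) mm, about 0.11 kg. At the start it lies along the slot at y = +50 mm, wholly inside it, lower than the walls; 28 to 38 mm of the slot is empty behind it. May be absent
- key2_mid (a point): the same for the like key in the middle slot (y = 0). May be absent
- key3_mid (a point): the same for the like key in the slot at y = -50 mm. May be absent
- pick_grip (a point): middle of the hooked pick's wooden handle, half-way up. The handle is 90 (x) x 20 (y) x 30 (z) mm and stands on its flat foot on the bench, steadied by a steel cross foot 54 (y) x 12 (x) x 7 (z) mm under each end (x = -39 and +39 mm); this point is 15 mm above its underside. From its +x end an 8 mm round steel shank rises and runs on, its axis 38 mm above the foot (it passes 34 mm clear over the bench), to a straight prong of 8 mm diameter that points down
- hook (a point): lower end of the pick's prong, 140 mm ahead (x) of the handle's middle and 1 mm above the level of the handle's foot; axes as the handle
- tray_in (a point): centre of the inner floor of the grey open sorting tray (330 x 315 mm outside, inner floor 264 x 248 mm, walls and rim 112 mm high, fixed), 5 mm above the bench
- wing1 (a point): middle of the upright wing of the nipple at the first place (22.5 degrees clockwise of the valve stem), SHORT wing, 34 mm: one quarter turn. The wing is a steel bar 34 mm long (x), 11 mm thick (y), 28 mm high; this point is 70 mm above the bench, half-way up the wing, on the turning axis. A dark dimple on top marks the +x arm. Turns about the vertical, stiff enough (0.06 N m) to stay where left
- nip1 (a joint): turn of that nipple in rad, 0 at the start, growing clockwise seen from above (free from -0.5 to 4.5, no detents, no spring)
- wing2 (a point): middle of the upright wing of the nipple at the second place (112.5 degrees clockwise of the valve stem), LONG wing, 60 mm: two quarter turns. The wing is a steel bar 60 mm long (x), 11 mm thick (y), 28 mm high; this point is 70 mm above the bench, half-way up the wing, on the turning axis. A dark dimple on top marks the +x arm. Turns about the vertical, stiff enough (0.06 N m) to stay where left
- nip2 (a joint): turn of that nipple in rad, 0 at the start, growing clockwise seen from above (free from -0.5 to 4.5, no detents, no spring)
- wing3 (a point): middle of the upright wing of the nipple at the third place (202.5 degrees clockwise of the valve stem), SHORT wing, 34 mm: one quarter turn. The wing is a steel bar 34 mm long (x), 11 mm thick (y), 28 mm high; this point is 70 mm above the bench, half-way up the wing, on the turning axis. A dark dimple on top marks the +x arm. Turns about the vertical, stiff enough (0.06 N m) to stay where left
- nip3 (a joint): turn of that nipple in rad, 0 at the start, growing clockwise seen from above (free from -0.5 to 4.5, no detents, no spring)
- wing4 (a point): middle of the upright wing of the nipple at the fourth place (292.5 degrees clockwise of the valve stem), LONG wing, 60 mm: two quarter turns. The wing is a steel bar 60 mm long (x), 11 mm thick (y), 28 mm high; this point is 70 mm above the bench, half-way up the wing, on the turning axis. A dark dimple on top marks the +x arm. Turns about the vertical, stiff enough (0.06 N m) to stay where left
- nip4 (a joint): turn of that nipple in rad, 0 at the start, growing clockwise seen from above (free from -0.5 to 4.5, no detents, no spring)
- label_roll: white label roll, 68 mm across, 50 mm high, bystander; origin under its centre
- thermometer: yellow hand-held instrument, 140 x 68 x 23 mm, lying flat, bystander; origin under its centre
- key1: the same steel key; origin at the centre of its underside
- key2: the same steel key; origin at the centre of its underside
- key3: the same steel key; origin at the centre of its underside
- pick: the same pick; origin under the handle's middle, at its foot
Mind the look-alikes: they are no part of the job. Leave any red look-alike of the key1 alone.

How it is judged:
By the outcome, as a careful person would: the job done as asked, in the order asked, and still so for the second after the job is handed in, with the robot touching nothing.
Of key1, key2, key3 only 2 to 3 are there at a start; the rules pass over those that are not, and their reading is None.
At some moment in a run one of pick may be knocked a few centimetres aside while the robot is not near it.
Once in a run the grip may slacken for a moment while it holds something.
It also fails if it takes over 210 s, if anything falls off the work surface, if the arm or the gripper's body presses on something with over 40 N, if the wrist force passes 120 N, or if a joint passes its speed limit or range.

### The arm

A 6-joint arm with a two-finger parallel gripper is mounted at the origin on a cart in front of the work surface, level with it; the furniture and walls round the work are solid. World frame = base frame: x ahead of the robot, y to its left, z up, the work surface at z = 0. Lengths are in m, angles in rad, forces in N, time in s.
With the tool pointing down it reaches from about 0.25 to 0.8 m from the base axis. Payload 3.9 kg.
Tool frame: the origin (TCP) lies at the very end of the fingers, on their centre line; the grasp point (between the pads) lies 19 mm behind it; z points along the fingers, y is the direction in which the jaws open and shut (so a half turn about z gives the same grasp; the last joint's range is limited). The gripper opens to 85 mm and grips with 20 to 120 N. Pads are 22 mm wide; open, the fingers measure 114 mm over their backs; the gripper's body (76 mm by 85 mm) begins 54 mm behind the grasp point. The pads swing forward as they close: fully open they stand 13 mm farther back than shut.
Start: joints at [1.287, 0.26, -0.138, 1.173, 0, 1.571], TCP at [0.147, 0.504, 0.231] pointing down, gripper open.
Joint ranges: [-2.78, 2.78], [-0.83, 1.72], [-1.28, 1.37], [-1.9, 2.12], [-1.57, 1.48], [-3.14, 3.14]. Speed limits (rad/s): [2.57, 2.57, 3.14, 3.14, 3.14, 3.14].

### API

Orientations are given as a unit quaternion [x, y, z, w].
In Python, from workcell import arm gives the robot as it stands. The module is installed in compiled form; this text tells all that it offers.
- The arm moves only by the tool move_arm, never from a script. Its argument "deltas" is a list of rows, each an object of numbers: "hand": the closure in counts, from 0 (fully open) to 255 (shut); "tx", "ty", "tz": the shift along the tool's x, y, z in mm; "rx", "ry", "rz": the turn, a rotation vector about the tool's x, y, z in degrees. In form: [{"hand": .., "tx": .., "ty": .., "tz": .., "rx": .., "ry": .., "rz": ..}, ...]. A call has 1 to 10 rows; each row shifts and turns the commanded pose from where the row before left it, along the tool's axes as they then stand; what a row does not reach is not made up. A row lasts 1/8 s, in which the tool goes at most 62.5 mm and 10.7 degrees, less where a joint would pass 70% of its speed; a pose out of reach is approached as far as the arm can. A call is refused whole if a number of a shift passes 62.5 or a number of a turn 10.7, either way. A call with a gripper value outside its range is refused whole. The fingers move at their own pace and stop on an object; the grip force is fixed at half the most. Time passes only in rows, so rows that do not move let the fingers close. It gives the time, the measured TCP pose, the force and the opening at its end, in the units of the state.
- arm.observe(): the state, without advancing time (a new reading comes with each control period).
- arm.grab_frame(name): name is "side" or "top" or "wrist"; returns a dict with "img" (400x640x3 uint8, red, green, blue), "intrinsics" (3x3 intrinsics, pixels), "k1" (the pictures are not rectified: a ray, as slopes to the right and down, at radius r is drawn at 1 + k1 r^2 times it, then the intrinsics apply), "camera_from_world" (4x4, takes a point from world to camera coordinates); the wrist camera has in their place "tool_from_camera" (4x4, takes a point from camera to tool coordinates, whose origin is the TCP and whose axes are the flange's). Camera axes: x right, y down, z forward; pixel columns grow to the right and rows downward; lengths in m; the calibration is good to about 2 mm. A picture is of the moment at which its call begins: read the wrist's pose just before it. There is no depth.
- arm.sign_off(): hands the job in, once; it reports no verdict.
Trained networks look in a picture, given as the dict that the camera call returned (one of the last four; its "shot" number tells which), for a name from the list of things; names that differ only in an ending like _2 or _b are one class to them, and where a whole thing is asked for, a point or a joint stands for the part that bears it (a point fixed in the world has none). Each returns a list of dicts, best first, with "p" (0 to 1); they miss things now and then, are a little off and sometimes report something else, mostly with a low value. They report only what shows in the picture. A call takes as long as a camera call. They do not tell look-alikes from the thing itself.
- arm.cut_out(picture, thing): "pixels" (400x640 bool, what is visible of it) and "bbox" ([left, top, width, height] in pixels, round what is visible of it).
- arm.mark_of(picture, thing): "location" ([row, column] in pixels: a listed point, or the origin of a listed thing).
The state is a dict: "time_s": time; "joint_pos": joint angles; "joint_vel": joint speeds; "effort": joint torques, N m; "position": TCP position; "eef_rot": TCP orientation; "wrist_force": force on the tool from outside, world axes, zero at the start; "wrist_torque": the same for the moment, N m; "width": opening from 0.0 (shut) to 1.0 (fully open).
Only numpy, scipy, OpenCV 4.12 (cv2) and the standard library are available. Lean on these libraries where they do the work, as an engineer would, in place of code of your own. Each camera call takes 0.05 s, during which the arm holds its last target. There are 200 camera calls.

## Working session

There is one attempt and no reset: what is moved stays moved. The work goes in short steps, Python scripts to look and compute and a tool call to move; the robot and the scene stay as the last step left them, time stands still between calls to the robot, and variables do not carry over. Pictures are saved under pics/ and viewed, about 12 in all and at most 16, crops included, and the job is handed in when it is done.

Besides the shell and the picture viewer there is one more tool, called as name(argument=value, ...), one argument or row to a line, values as JSON. move_arm: Moves the arm, as the interface text tells. Its arguments: {"type":"object","properties":{"deltas":{"type":"array"}},"required":["deltas"]}

```bash
mkdir -p pics; cat > h.py <<'E'
import numpy as np, cv2, sys
from workcell import arm
from scipy.spatial.transform import Rotation as R
def obs():
    s=arm.observe(); return s
def cam(name):
    s=arm.observe(); f=arm.grab_frame(name)
    if 'camera_from_world' in f: T=np.linalg.inv(np.array(f['camera_from_world']))
    else:
        W=np.eye(4); W[:3,:3]=R.from_quat(s['eef_rot']).as_matrix(); W[:3,3]=s['position']
        T=W@np.array(f['tool_from_camera'])
    f['T']=T
    return f
def dist(f): return np.array([f['k1'],0,0,0,0],float)
def pix2z(f,uv,z):
    # model: drawn = slope*(1+k1 r^2)
    p=cv2.undistortPointsIter(np.array([[uv]],float),np.array(f['intrinsics'],float),dist(f),None,None,(3,100,1e-12))[0,0]
    d=f['T'][:3,:3]@np.array([p[0],p[1],1]); o=f['T'][:3,3]
    return o+d*(z-o[2])/d[2]
def proj(f,P):
    Ti=np.linalg.inv(f['T']); r=cv2.Rodrigues(Ti[:3,:3])[0]
    return cv2.projectPoints(np.atleast_2d(np.array(P,float)),r,Ti[:3,3],np.array(f['intrinsics'],float),dist(f))[0][:,0]
def save(f,n,crop=None,scale=1):
    im=f['img'][:,:,::-1]
    if crop: l,t,w,h=crop; im=im[t:t+h,l:l+w]
    if scale!=1: im=cv2.resize(im,None,fx=scale,fy=scale,interpolation=cv2.INTER_CUBIC)
    cv2.imwrite('pics/'+n,im)
E
cat > a.py <<'E'
from h import *
Z=dict(valve=.05,slots=0.,key1_mid=.008,key2_mid=.008,key3_mid=.008,pick_grip=.015,hook=.001,tray_in=.005,wing1=.07,wing2=.07,wing3=.07,wing4=.07,label_roll=0.,thermometer=0.)
ims=[]
for n in ('top','side'):
    f=cam(n); ims.append(f['img'])
    print(n,f['T'][:3,3].round(3),f['T'][:3,2].round(2),f['k1'],f['intrinsics'][0][0])
    for k,z in Z.items():
        for m in arm.mark_of(f,k)[:4]:
            r,c=m['location']; 
            if m['p']>.2: print(k,round(m['p'],2),(round(c),round(r)),pix2z(f,(c,r),z)[:2].round(4))
    save(f,n+'0.png')
E
python3 a.py; python3 -c "
from h import *
s=obs();print(s)"
```

```text
top [0.264 0.1   1.165] [ 0.21 -0.02 -0.98] -0.00864557420675871 448.78915820550907
valve 0.76 (429, 148) [ 0.6161 -0.2044]
valve 0.67 (417, 200) [ 0.482  -0.1556]
valve 0.3 (326, 144) [0.6477 0.0639]
key1_mid 0.61 (326, 262) [0.3466 0.0868]
key1_mid 0.46 (313, 149) [0.6498 0.099 ]
key1_mid 0.46 (455, 252) [ 0.3464 -0.2476]
key2_mid 0.49 (280, 261) [0.357  0.2047]
key3_mid 0.51 (344, 148) [0.6458 0.014 ]
pick_grip 0.91 (283, 213) [0.4795 0.1887]
tray_in 0.68 (180, 203) [0.5285 0.4588]
tray_in 0.21 (282, 167) [0.6075 0.1842]
wing1 0.67 (444, 134) [ 0.6431 -0.2412]
wing1 0.53 (415, 197) [ 0.4838 -0.1462]
wing1 0.5 (395, 149) [ 0.6145 -0.1098]
wing1 0.43 (462, 180) [ 0.5196 -0.2694]
wing2 0.67 (444, 134) [ 0.6431 -0.2412]
wing2 0.53 (415, 197) [ 0.4838 -0.1462]
wing2 0.5 (395, 149) [ 0.6145 -0.1098]
wing2 0.43 (462, 180) [ 0.5196 -0.2694]
wing3 0.67 (444, 134) [ 0.6431 -0.2412]
wing3 0.53 (415, 197) [ 0.4838 -0.1462]
wing3 0.5 (395, 149) [ 0.6145 -0.1098]
wing3 0.43 (462, 180) [ 0.5196 -0.2694]
wing4 0.67 (444, 134) [ 0.6431 -0.2412]
wing4 0.53 (415, 197) [ 0.4838 -0.1462]
wing4 0.5 (39
[... 1581 characters left out ...]
time_s': 1.5, 'joint_pos': array([ 1.28700259e+00,  2.59981741e-01, -1.38075272e-01,  1.17270564e+00,
       -6.60657514e-07,  1.57079975e+00]), 'joint_vel': array([-2.68252940e-04, -4.56780073e-04,  1.43944748e-05, -1.16413729e-04,
       -1.56364019e-03,  1.77002915e-04]), 'effort': array([-2.20010945e-03, -4.05612445e+01,  2.54228854e+01,  1.34371970e-03,
       -1.64219409e-04,  6.28842557e-06]), 'position': array([0.14700035, 0.50400113, 0.23132327]), 'eef_rot': array([1.41422866e-01, 9.89949278e-01, 1.66185710e-05, 2.70773172e-06]), 'wrist_force': array([-0.34586849,  0.95309552, -0.27713179]), 'wrist_torque': array([ 0.00134073, -0.02747288, -0.00421957]), 'width': 0.9996411513833747}
```

```bash
python3 -c "
import cv2,numpy as np
a=cv2.imread('pics/top0.png');b=cv2.imread('pics/side0.png')
cv2.imwrite('pics/tc.png',cv2.resize(a[100:290,120:520],None,fx=2,fy=2,interpolation=cv2.INTER_CUBIC))
cv2.imwrite('pics/sc.png',cv2.resize(b[130:350,220:500],None,fx=2.7,fy=2.7,interpolation=cv2.INTER_CUBIC))
"
```

```text
(no output)
```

View pics/tc.png

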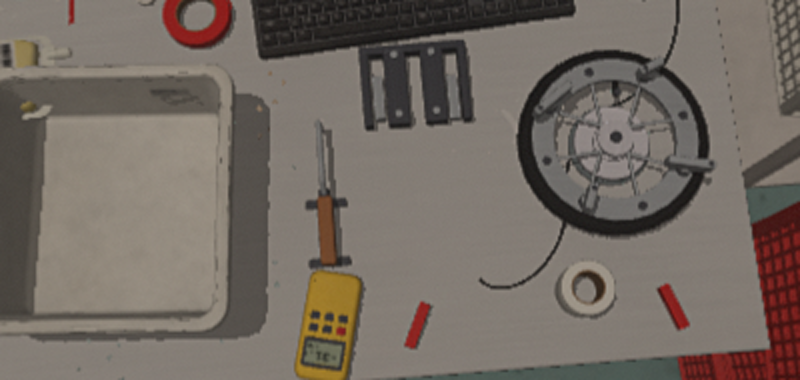

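View pics/sc.png

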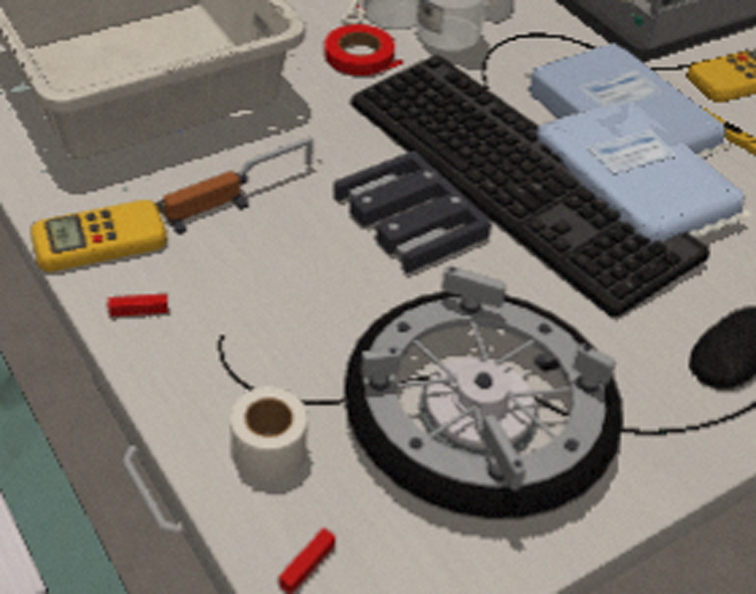

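Top view: the block has light bars visible in its left and right slots. The middle slot is still unclear. The pick is at (325,230) in the crop, next to the thermometer, and the wheel is on the right. Side view: the same layout, with the valve and wings matching the 22.5° pattern (centre ≈ 0.565, −0.192). The red bars are the look-alikes.

```bash
cat >> h.py <<'E'
def yawof(q):
    y=R.from_quat(q).as_matrix()[:,1]; return np.degrees(np.arctan2(y[1],y[0]))
def plan(wps,step=45,start=None,ang=9):
    """wps: (x,y,z,yaw_of_tool_y_deg or None); tool kept pointing down. prints rows in tool axes."""
    s=arm.observe(); p=np.array(s['position']); Rm=R.from_quat(s['eef_rot'])
    for w in wps:
        psi=yawof(Rm.as_quat()) if w[3] is None else w[3]
        a=np.radians(psi); y=np.array([np.cos(a),np.sin(a),0]); z=np.array([0,0,-1.]); x=np.cross(y,z)
        Rt=R.from_matrix(np.column_stack([x,y,z])); rv=np.degrees((Rm.inv()*Rt).as_rotvec())
        d=(np.array(w[:3])-p)*1000
        n=int(max(1,np.ceil(np.linalg.norm(d)/step),np.ceil(np.linalg.norm(rv)/ang)))
        Rc=Rm; print('wp',w,'rows',n)
        for i in range(n):
            t=Rc.inv().apply(d/n); print('  t',t.round(1),'r',(rv/n).round(2)); Rc=Rc*R.from_rotvec(rv/n,degrees=True)
        p=np.array(w[:3]);Rm=Rt
def st():
    s=arm.observe(); print('t',round(s['time_s'],2),'p',np.round(s['position'],4),'yaw',round(yawof(s['eef_rot']),2),'w',round(s['width'],3),'F',np.round(s['wrist_force'],1),'j',np.round(s['joint_pos'],2)); return s
E
python3 -c "
from h import *
f=cam('wrist');print(np.array(f['tool_from_camera']).round(3),f['intrinsics'][0][0])
plan([(.45,.13,.36,90)])"
```

```text
[[ 0.    -0.95  -0.312  0.082]
 [ 1.    -0.     0.001  0.   ]
 [-0.001 -0.312  0.95  -0.141]
 [ 0.     0.     0.     1.   ]] 335.32967142530975
wp (0.45, 0.13, 0.36, 90) rows 12
  t [-33.  -22.9 -10.7] r [ 0.    0.   -1.35]
  t [-32.4 -23.6 -10.7] r [ 0.    0.   -1.35]
  t [-31.8 -24.4 -10.7] r [ 0.    0.   -1.35]
  t [-31.3 -25.1 -10.7] r [ 0.    0.   -1.35]
  t [-30.7 -25.9 -10.7] r [ 0.    0.   -1.35]
  t [-30.  -26.6 -10.7] r [ 0.    0.   -1.35]
  t [-29.4 -27.3 -10.7] r [ 0.    0.   -1.35]
  t [-28.8 -28.  -10.7] r [ 0.    0.   -1.35]
  t [-28.1 -28.6 -10.7] r [ 0.    0.   -1.35]
  t [-27.4 -29.3 -10.7] r [ 0.    0.   -1.35]
  t [-26.7 -29.9 -10.7] r [ 0.    0.   -1.35]
  t [-26.  -30.6 -10.7] r [ 0.    0.   -1.35]
```

move_arm(
  deltas=[
    {"tx": -33,"ty": -23,"tz": -11,"rz": -1.35},
    {"tx": -32.4,"ty": -23.6,"tz": -11,"rz": -1.35},
    {"tx": -31.8,"ty": -24.4,"tz": -11,"rz": -1.35},
    {"tx": -31.3,"ty": -25.1,"tz": -11,"rz": -1.35},
    {"tx": -30.7,"ty": -25.9,"tz": -11,"rz": -1.35},
    {"tx": -30,"ty": -26.6,"tz": -11,"rz": -1.35},
    {"tx": -29.4,"ty": -27.3,"tz": -11,"rz": -1.35},
    {"tx": -28.8,"ty": -28,"tz": -11,"rz": -1.35},
    {"tx": -28,"ty": -28.6,"tz": -11,"rz": -1.35},
    {"tx": -27.4,"ty": -29.3,"tz": -11,"rz": -1.35},
  ],
)

```text
validation failed for argument at $.de...
```

move_arm(
  deltas=[
    {"tx": -26.7,"ty": -30,"tz": -5,"rz": -1.35},
    {"tx": -26,"ty": -30.6,"tz": -5,"rz": -1.35},
    {"tz": 0},
  ],
)

```text
validation failed for argument at $.de...
```

```bash
cat > b.py <<'E'
from h import *
st(); f=cam('wrist'); 
Z=dict(slots=0.,key1_mid=.008,key2_mid=.008,key3_mid=.008,pick_grip=.015,hook=.001,pick=0)
for k,z in Z.items():
    for m in arm.mark_of(f,k)[:4]:
        r,c=m['location']
        if m['p']>.2: print(k,round(m['p'],2),(round(c),round(r)),pix2z(f,(c,r),z)[:2].round(4))
save(f,sys.argv[1])
E
python3 b.py w1.png
```

```text
t 1.55 p [0.147  0.504  0.2313] yaw 73.74 w 1.001 F [0.4 0.2 0. ] j [ 1.29  0.26 -0.14  1.17 -0.    1.57]
```

View pics/w1.png

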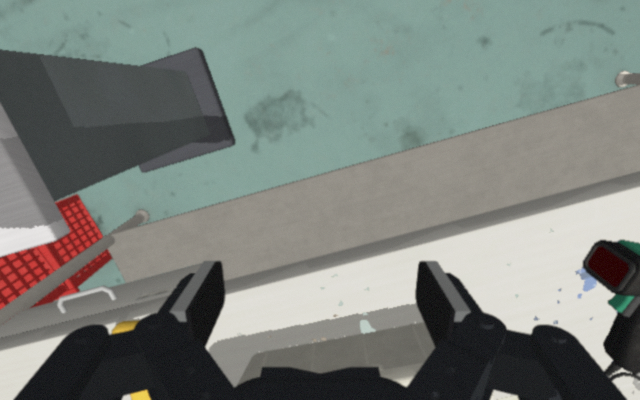

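The wrist view shows only the floor, because the moves were refused. The rows probably need every field.

move_arm(
  deltas=[
    {"hand": 0,"tx": -33,"ty": -23,"tz": -11,"rx": 0,"ry": 0,"rz": -1.35},
    {"hand": 0,"tx": -32.4,"ty": -23.6,"tz": -11,"rx": 0,"ry": 0,"rz": -1.35},
    {"hand": 0,"tx": -31.8,"ty": -24.4,"tz": -11,"rx": 0,"ry": 0,"rz": -1.35},
    {"hand": 0,"tx": -31.3,"ty": -25.1,"tz": -11,"rx": 0,"ry": 0,"rz": -1.35},
    {"hand": 0,"tx": -30.7,"ty": -25.9,"tz": -11,"rx": 0,"ry": 0,"rz": -1.35},
    {"hand": 0,"tx": -30,"ty": -26.6,"tz": -11,"rx": 0,"ry": 0,"rz": -1.35},
    {"hand": 0,"tx": -29.4,"ty": -27.3,"tz": -11,"rx": 0,"ry": 0,"rz": -1.35},
    {"hand": 0,"tx": -28.8,"ty": -28,"tz": -11,"rx": 0,"ry": 0,"rz": -1.35},
    {"hand": 0,"tx": -28,"ty": -28.6,"tz": -11,"rx": 0,"ry": 0,"rz": -1.35},
    {"hand": 0,"tx": -27.4,"ty": -29.3,"tz": -11,"rx": 0,"ry": 0,"rz": -1.35},
  ],
)

```text
time_s: 3.2
position: [0.4, 0.191, 0.3418]
eef_rot: [0.024, 1.0, 0.0, 0.0]
wrist_force: [0.5, 0.7, -1.2]
width: 1.0
```

move_arm(
  deltas=[
    {"hand": 0,"tx": -45,"ty": -30,"tz": -5,"rx": 0,"ry": 0,"rz": -1.35},
    {"hand": 0,"tx": -45,"ty": -30,"tz": -5,"rx": 0,"ry": 0,"rz": -1.35},
    {"hand": 0,"tx": 0,"ty": 0,"tz": 0,"rx": 0,"ry": 0,"rz": 0},
    {"hand": 0,"tx": 0,"ty": 0,"tz": 0,"rx": 0,"ry": 0,"rz": 0},
  ],
)

```text
time_s: 3.7
position: [0.4866, 0.1288, 0.351]
eef_rot: [0.001, 1.0, 0.0, -0.001]
wrist_force: [0.3, -0.0, -0.7]
width: 1.001
```

```bash
python3 b.py w2.png
```

```text
t 3.7 p [0.4866 0.1288 0.351 ] yaw 89.9 w 1.001 F [ 0.3 -0.  -0.7] j [0.26 0.2  0.09 1.46 0.   0.26]
slots 0.93 (279, 253) [0.6609 0.0632]
key1_mid 0.8 (307, 247) [0.6467 0.1097]
key1_mid 0.8 (284, 40) [0.3433 0.0827]
key1_mid 0.76 (41, 40) [ 0.3395 -0.2448]
key1_mid 0.53 (96, 246) [ 0.6454 -0.2326]
key2_mid 0.72 (360, 138) [0.474 0.187]
key3_mid 0.82 (247, 243) [0.6397 0.014 ]
pick_grip 0.87 (360, 134) [0.4673 0.1871]
pick_grip 0.31 (97, 244) [ 0.6384 -0.225 ]
hook 0.34 (246, 246) [0.6479 0.0092]
pick 0.74 (360, 135) [0.4703 0.1884]
```

View pics/w2.png

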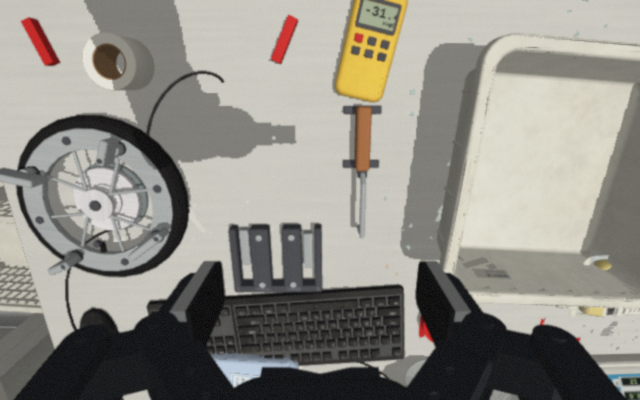

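Wrist view: the block is at (276,258), with keys showing in its right slot (y+50) and left slot (y−50) and the middle slot apparently empty. The pick is at (362,150), with its shank end at (362,235). The wheel is on the left. Next I'll fit the poses precisely with model silhouettes.

```bash
cat > fit.py <<'E'
from h import *
from scipy.optimize import minimize
def box(x0,x1,y0,y1,z0,z1): return np.array([[x,y,z] for x in(x0,x1) for y in(y0,y1) for z in(z0,z1)])/1000.
BLOCK=[box(-50,62,a,b,0,24) for a,b in((-72,-60),(-40,-10),(10,40),(60,72))]+[box(50,62,-72,72,0,24)]
PICK=[box(-45,45,-10,10,0,30),box(-45,-33,-27,27,0,7),box(33,45,-27,27,0,7),box(52,144,-4,4,34,42),box(45,55,-4,4,20,40),box(136,144,-4,4,1,42)]
KEY=[box(-30,30,-7,7,0,16)]
def W(L): return [box(-L/2,L/2,-5.5,5.5,-14,14)]
def render(f,boxes,pose,z=0.,SS=4):
    im=np.zeros((400*SS,640*SS),np.uint8); c,s=np.cos(pose[2]),np.sin(pose[2])
    M=np.array([[c,-s,0],[s,c,0],[0,0,1]])
    for b in boxes:
        uv=proj(f,b@M.T+[pose[0],pose[1],z])
        h=cv2.convexHull(((uv+.5)*SS).astype(np.float32)).astype(np.int32); cv2.fillConvexPoly(im,h,255)
    return cv2.resize(im,(640,400),interpolation=cv2.INTER_AREA)/255.
def fit(fm,boxes,p0,z=0.,roi=40):
    def cost(p):
        t=0
        for f,m in fm:
            r=render(f,boxes,p,z); t-=np.minimum(r,m).sum()/np.maximum(r,m).sum()
        return t/len(fm)
    sx=np.array([[0,0,0],[.01,0,0],[0,.01,0],[0,0,.12]])+np.array(p0)
    r=minimize(cost,p0,method='Nelder-Mead',options=dict(initial_simplex=sx,xatol=1e-4,fatol=1e-5,maxiter=150))
    return r.x,-r.fun
def near(f,mask,p,rad,z=0):
    """restrict mask to the pixels near the projected disc"""
    a=np.linspace(0,6.28,30); uv=proj(f,np.c_[p[0]+rad*np.cos(a),p[1]+rad*np.sin(a),0*a+z])
    q=np.zeros((400,640),np.uint8); cv2.fillConvexPoly(q,cv2.convexHull(uv.astype(np.float32)).astype(np.int32),1)
    return mask*q
E
cat > c.py <<'E'
from fit import *
fs={n:cam(n) for n in('wrist','top','side')}
for n,f in fs.items():
    dark=(f['img'].max(2)<95).astype(float)
    m=near(f,dark,(.655,.061),.105)
    print('block',n,np.round(fit([(f,m)],BLOCK,(.657,.061,-.05)),4) if 0 else fit([(f,m)],BLOCK,(.657,.061,-.05)))
for n,f in fs.items():
    c=arm.cut_out(f,'pick')
    if c: print('pick',n,c[0]['p'],c[0]['bbox'],fit([(f,c[0]['pixels'].astype(float))],PICK,(.475,.189,.0)))
    for k in ('key1',):
        for d in arm.cut_out(f,k)[:5]: print(k,n,d['p'],d['bbox'])
f=fs['wrist']; save(f,'w3.png',(210,100,180,200),3)
E
python3 c.py
```

```text
block wrist (array([ 0.66038226,  0.06005023, -0.0109718 ]), np.float64(0.7399718169196279))
block top (array([0.64629815, 0.04242444, 1.07711394]), np.float64(0.40985028374859933))
block side (array([0.66447934, 0.06104744, 0.02405846]), np.float64(0.806979333606649))
pick wrist 0.66 [14.9, 115.8, 173.8, 163.2] (array([0.475, 0.189, 0.   ]), np.float64(-0.0))
key1 wrist 0.82 [25.4, 17.9, 34.9, 50.3]
key1 wrist 0.78 [238.9, 221.2, 12.3, 43.7]
key1 wrist 0.73 [304.4, 228.3, 5.0, 38.3]
key1 wrist 0.61 [270.5, 14.7, 28.9, 48.8]
key1 top 0.73 [451.8, 243.9, 13.0, 18.4]
key1 top 0.41 [437.7, 127.0, 11.0, 14.5]
pick side 0.76 [280.1, 183.0, 51.2, 33.5] (array([0.47475888, 0.19258527, 0.0159974 ]), np.float64(0.7378184059161873))
key1 side 0.8 [323.5, 325.1, 19.8, 26.7]
key1 side 0.55 [260.5, 237.7, 24.5, 8.6]
key1 side 0.53 [350.9, 191.5, 13.0, 7.4]
```

View pics/w3.png

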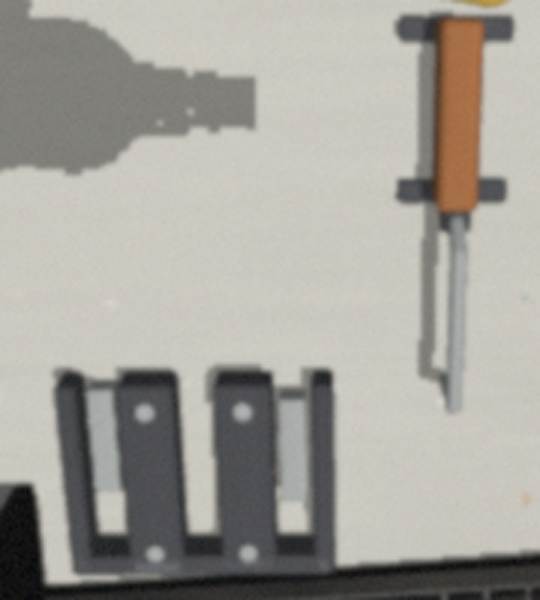

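Close-up: keys lie in the right (y+50) and left (y−50) slots and the middle slot is empty. The pick handle spans (437..484, 18..212) in the crop, with its prong bend at (455,410).

```bash
cat > d.py <<'E'
from fit import *
f=cam('wrist'); s=cam('side'); t=cam('top')
g=lambda a,b:(a/3+210-.33,b/3+100-.33)
for uv in [(61,387),(331,385),(333,568),(77,572)]: print('corner',pix2z(f,g(*uv),.024)[:2].round(4))
def comp(f,p,z,thr):
    m=(f['img'].max(2)<thr).astype(np.uint8); m=cv2.morphologyEx(m,cv2.MORPH_CLOSE,np.ones((3,3)))
    n,l,stt,_=cv2.connectedComponentsWithStats(m,connectivity=4); u,v=np.round(proj(f,[p[0],p[1],z])[0]).astype(int)
    return l==l[v,u],stt[l[v,u]][4]
for n,ff in(('wrist',f),('side',s),('top',t)):
    for thr in(60,75,90):
        p=np.array([.66,.061])+[.0,.025]
        m,a=comp(ff,p,.024,thr); print(n,thr,a, *fit([(ff,m.astype(float))],BLOCK,(.66,.060,.0)))
for n,ff in(('wrist',f),('side',s),('top',t)):
    h=cv2.cvtColor(ff['img'],cv2.COLOR_RGB2HSV); m=((h[...,0]>4)&(h[...,0]<18)&(h[...,1]>110)&(h[...,2]>60)).astype(float)
    m=near(ff,m,(.475,.19),.07); print('handle',n,m.sum(),*fit([(ff,m)],PICK[:1],(.475,.19,0.)))
for d in arm.cut_out(f,'pick'): print(d['p'],d['bbox'])
for z,uv in((.015,(478,20)),): pass
print('bend',pix2z(f,g(455,412),.042)[:2],'shank start',pix2z(f,g(457,225),.042)[:2])
for n,b in(('key1',(305,229)),('key3',(239,222))):
  for d in arm.cut_out(f,n):
    if abs(d['bbox'][0]-b[0])<6 and abs(d['bbox'][1]-b[1])<8:
        m=d['pixels']; v,u=np.nonzero(m); print(n,d['bbox'],'ends',pix2z(f,(np.median(u[v<=v.min()+2]),v.min()-.5),.016)[:2],pix2z(f,(np.median(u[v>=v.max()-2]),v.max()+.5),.016)[:2]); break
E
python3 d.py
```

```text
corner [ 0.6086 -0.007 ]
corner [0.6075 0.1298]
corner [0.7147 0.1308]
corner [ 0.7173 -0.0078]
wrist 60 206585 [0.36049823 0.47116229 3.22805591] 0.049792009840700806
wrist 75 202171 [0.35999355 0.4680018  3.17611352] 0.051035752009970986
wrist 90 53567 [0.66525235 0.06070737 0.03398224] 0.0703752316355798
side 60 5316 [ 0.78952608  0.06962624 -0.12232673] 0.2666489270740582
side 75 5768 [0.67202818 0.06331729 0.02702402] 0.23747211402999915
side 90 5919 [0.66630205 0.06145406 0.0123791 ] 0.24549046073435798
top 60 240419 [0.60726339 0.04642718 1.12554251] 0.007710085227840381
top 75 37971 [0.67720381 0.04528368 1.79708347] 0.04866807129834393
top 90 59740 [0.60927453 0.03100791 1.06489128] 0.03102292942620637
handle wrist 905.0 [0.47418065 0.18936875 0.00568359] 0.809123611578593
handle side 289.0 [0.47673257 0.19173129 0.08292052] 0.8093611582450033
handle top 0.0 [0.475 0.19  0.   ] -0.0
bend [0.61423952 0.19067371] shank start [0.51979384 0.18802491]
key1 [303.6, 230.4, 7.3, 37.6] ends [0.61178441 0.10978401] [0.6780601  0.11051386]
key3 [240.9, 223.4, 7.8, 40.7] ends [0.60671645 0.01279805] [0.67264818 0.01118232]
```

move_arm(
  deltas=[
    {"hand": 0,"tx": 0,"ty": 0,"tz": 44,"rx": 0,"ry": 0,"rz": 0},
    {"hand": 0,"tx": 0,"ty": 0,"tz": 44,"rx": 0,"ry": 0,"rz": 0},
    {"hand": 0,"tx": 0,"ty": 0,"tz": 43,"rx": 0,"ry": 0,"rz": 0},
    {"hand": 0,"tx": 0,"ty": 0,"tz": 0,"rx": 0,"ry": 0,"rz": 0},
    {"hand": 0,"tx": 0,"ty": 0,"tz": 0,"rx": 0,"ry": 0,"rz": 0},
  ],
)

```text
time_s: 5.48
position: [0.488, 0.1291, 0.2219]
eef_rot: [0.001, 1.0, 0.0, 0.001]
wrist_force: [0.0, -0.6, -0.5]
width: 0.998
```

```bash
cat > e.py <<'E'
from fit import *
st(); f=cam('wrist')
im=f['img'].copy()
def over(boxes,p,z=0,col=(0,255,0)):
    c,s=np.cos(p[2]),np.sin(p[2]); M=np.array([[c,-s,0],[s,c,0],[0,0,1]])
    for b in boxes:
        uv=proj(f,b@M.T+[p[0],p[1],z]); 
        for i in range(8):
            for j in range(i):
                if (np.abs(b[i]-b[j])>1e-6).sum()==1: cv2.line(im,tuple(np.round(uv[i]*16).astype(int)),tuple(np.round(uv[j]*16).astype(int)),col,1,cv2.LINE_AA,4)
h=cv2.cvtColor(f['img'],cv2.COLOR_RGB2HSV); m=((h[...,0]>3)&(h[...,0]<20)&(h[...,1]>90)&(h[...,2]>40)).astype(float)
m=near(f,m,(.475,.19),.08); p,q=fit([(f,m)],PICK[:1],(.472,.19,0.02)); print('handle',m.sum(),p,q)
over(PICK,p); over(BLOCK,(.656,.0615,.008),0,(255,0,0))
for n in('slots','key1_mid','key3_mid','pick_grip','hook'):
    for d in arm.mark_of(f,n)[:2]: r,c=d['location'];print(n,round(d['p'],2),(round(c),round(r)),pix2z(f,(c,r),dict(slots=0,key1_mid=.008,key3_mid=.008,pick_grip=.015,hook=.001)[n])[:2].round(4))
f['img']=np.hstack([f['img'],im])
cv2.imwrite('pics/e_raw.png',f['img'][:,:640,::-1])
a=f['img'][60:380,200:400]; b=im[60:380,200:400]
cv2.imwrite('pics/e1.png',cv2.resize(np.hstack([a,b])[:,:,::-1],None,fx=1.85,fy=1.85,interpolation=cv2.INTER_CUBIC))
E
python3 e.py
```

```text
t 5.47 p [0.488  0.1291 0.2219] yaw 89.94 w 0.998 F [ 0.  -0.6 -0.5] j [ 0.26  0.23 -0.21  1.13  0.    0.26]
handle 1835.0 [0.47307742 0.18957853 0.01366653] 0.8541660962186141
slots 0.68 (265, 297) [0.6589 0.0609]
key1_mid 0.95 (272, 15) [0.3404 0.0846]
key1_mid 0.69 (305, 292) [0.6457 0.1119]
key3_mid 0.69 (223, 290) [0.6428 0.0101]
pick_grip 0.94 (377, 150) [0.4691 0.1898]
pick_grip 0.2 (374, 151) [0.4695 0.1867]
hook 0.59 (369, 263) [0.6096 0.1896]
```

View pics/e1.png

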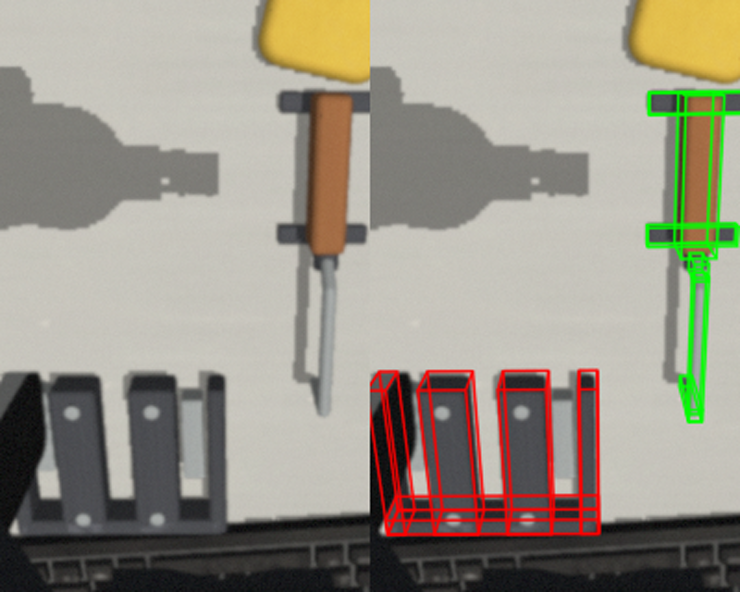

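move_arm(
  deltas=[
    {"hand": 0,"tx": 6,"ty": 20,"tz": 41,"rx": 0,"ry": 0,"rz": -0.5},
    {"hand": 0,"tx": 6,"ty": 20,"tz": 41,"rx": 0,"ry": 0,"rz": 0},
    {"hand": 0,"tx": 6,"ty": 20.4,"tz": 40,"rx": 0,"ry": 0,"rz": 0},
    {"hand": 0,"tx": 0,"ty": 0,"tz": 30,"rx": 0,"ry": 0,"rz": 0},
    {"hand": 0,"tx": 0,"ty": 0,"tz": 30,"rx": 0,"ry": 0,"rz": 0},
    {"hand": 0,"tx": 0,"ty": 0,"tz": 20,"rx": 0,"ry": 0,"rz": 0},
    {"hand": 0,"tx": 0,"ty": 0,"tz": 13,"rx": 0,"ry": 0,"rz": 0},
    {"hand": 0,"tx": 0,"ty": 0,"tz": 0,"rx": 0,"ry": 0,"rz": 0},
    {"hand": 255,"tx": 0,"ty": 0,"tz": 0,"rx": 0,"ry": 0,"rz": 0},
    {"hand": 255,"tx": 0,"ty": 0,"tz": 0,"rx": 0,"ry": 0,"rz": 0},
  ],
)

```text
time_s: 7.02
position: [0.4696, 0.1894, 0.0062]
eef_rot: [-0.004, 1.0, 0.0, 0.001]
wrist_force: [1.2, -0.7, -0.4]
width: 0.602
```

move_arm(
  deltas=[
    {"hand": 255,"tx": 0,"ty": 0,"tz": 0,"rx": 0,"ry": 0,"rz": 0},
    {"hand": 255,"tx": 0,"ty": 0,"tz": 0,"rx": 0,"ry": 0,"rz": 0},
    {"hand": 255,"tx": 0,"ty": 0,"tz": 0,"rx": 0,"ry": 0,"rz": 0},
    {"hand": 255,"tx": 0,"ty": 0,"tz": 0,"rx": 0,"ry": 0,"rz": 0},
  ],
)

```text
time_s: 7.52
position: [0.4693, 0.1893, 0.0059]
eef_rot: [-0.004, 1.0, 0.0, 0.001]
wrist_force: [-0.3, -0.4, 6.2]
width: 0.219
```

```bash
cat > g.py <<'E'
from fit import *
st(); f=cam('side')
for n in('pick_grip','hook'):
    for d in arm.mark_of(f,n)[:2]: r,c=d['location'];print(n,round(d['p'],2),(round(c),round(r)),pix2z(f,(c,r),dict(pick_grip=.015,hook=.001)[n]+float(sys.argv[1]))[:2].round(4))
E
python3 g.py 0
```

```text
t 7.53 p [0.4693 0.1893 0.0059] yaw 90.44 w 0.219 F [-0.3 -0.4  6.2] j [ 0.38  0.43 -0.54  0.59 -0.    0.38]
pick_grip 0.82 (296, 203) [0.4792 0.1858]
hook 0.53 (338, 194) [0.6199 0.1728]
hook 0.48 (315, 296) [ 0.3657 -0.1254]
```

move_arm(
  deltas=[
    {"hand": 255,"tx": 0,"ty": 0,"tz": -20,"rx": 0,"ry": 0,"rz": 0},
    {"hand": 255,"tx": 0,"ty": 0,"tz": -25,"rx": 0,"ry": 0,"rz": 0},
    {"hand": 255,"tx": -10,"ty": -20,"tz": 0,"rx": 0,"ry": 0,"rz": 0},
    {"hand": 255,"tx": -20,"ty": -20,"tz": 0,"rx": 0,"ry": 0,"rz": 0},
    {"hand": 255,"tx": -20,"ty": -20,"tz": 0,"rx": 0,"ry": 0,"rz": 0},
    {"hand": 255,"tx": -20,"ty": -10,"tz": 0,"rx": 0,"ry": 0,"rz": 0},
    {"hand": 255,"tx": -10,"ty": -9,"tz": 0,"rx": 0,"ry": 0,"rz": 0},
    {"hand": 255,"tx": 0,"ty": 0,"tz": 0,"rx": 0,"ry": 0,"rz": 0},
    {"hand": 255,"tx": 0,"ty": 0,"tz": 0,"rx": 0,"ry": 0,"rz": 0},
  ],
)

```text
time_s: 8.8
position: [0.5481, 0.1109, 0.0499]
eef_rot: [-0.004, 1.0, 0.0, -0.001]
wrist_force: [0.2, 0.2, -1.2]
width: 0.222
```

```bash
python3 g.py 0.045; cat > v.py <<'E'
from fit import *
# overlay of pick model at tool pose + block; args: name, lift, dx (handle middle ahead of TCP)
s=st(); out=[]
yaw=np.radians(yawof(s['eef_rot'])-90); 
def edges(f,im,boxes,p,z,col):
    c,sn=np.cos(p[2]),np.sin(p[2]); M=np.array([[c,-sn,0],[sn,c,0],[0,0,1]])
    for b in boxes:
        uv=proj(f,b@M.T+[p[0],p[1],z])
        for i in range(8):
            for j in range(i):
                if (np.abs(b[i]-b[j])>1e-6).sum()==1: cv2.line(im,tuple(np.round(uv[i]*16).astype(int)),tuple(np.round(uv[j]*16).astype(int)),col,1,cv2.LINE_AA,4)
for n in('side','top'):
    f=cam(n); u,v=np.round(proj(f,[.62,.08,.02])[0]).astype(int); a=f['img'].copy(); b=a.copy()
    edges(f,b,BLOCK,(.6565,.061,.008),0,(255,0,0)); edges(f,b,PICK,(s['position'][0]+float(sys.argv[3]),s['position'][1],yaw),float(sys.argv[2]),(0,255,0))
    c=np.hstack([x[v-40:v+40,u-55:u+55] for x in(a,b)]); out.append(cv2.resize(c,None,fx=3.4,fy=3.4,interpolation=cv2.INTER_CUBIC))
cv2.imwrite('pics/'+sys.argv[1],np.vstack(out)[:,:,::-1])
E
python3 v.py v1.png .045 0
```

```text
t 8.8 p [0.5481 0.1109 0.0499] yaw 90.46 w 0.222 F [ 0.2  0.2 -1.2] j [ 0.2   0.45 -0.35  0.77  0.    0.19]
pick_grip 0.86 (332, 197) [0.5583 0.1133]
hook 0.82 (372, 189) [0.6896 0.096 ]
t 8.95 p [0.5485 0.1112 0.0503] yaw 90.49 w 0.225 F [ 0.4  0.1 -0. ] j [ 0.2   0.45 -0.35  0.77  0.    0.19]
```

View pics/v1.png

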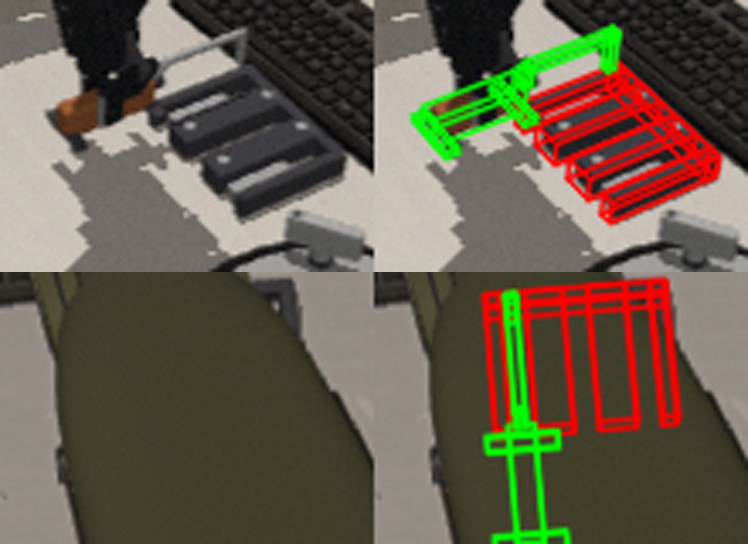

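Side and top overlays: the modelled pick (green) and block (red) line up with the picture. The prong sits over slot 1, behind the key, so I'll descend and draw it out.

move_arm(
  deltas=[
    {"hand": 255,"tx": -1.5,"ty": -1,"tz": 10,"rx": 0,"ry": 0,"rz": 0},
    {"hand": 255,"tx": 0,"ty": 0,"tz": 10,"rx": 0,"ry": 0,"rz": 0},
    {"hand": 255,"tx": 0,"ty": 0,"tz": 10,"rx": 0,"ry": 0,"rz": 0},
    {"hand": 255,"tx": 0,"ty": 0,"tz": 10,"rx": 0,"ry": 0,"rz": 0},
    {"hand": 255,"tx": 0,"ty": 0,"tz": 0,"rx": 0,"ry": 0,"rz": 0},
  ],
)

```text
time_s: 9.68
position: [0.5498, 0.1095, 0.0091]
eef_rot: [-0.004, 1.0, -0.0, -0.001]
wrist_force: [0.2, 0.1, -1.5]
width: 0.221
```

```bash
python3 v.py v2.png .0045 0
```

```text
t 9.68 p [0.5498 0.1095 0.0091] yaw 90.44 w 0.221 F [ 0.2  0.1 -1.5] j [ 0.2   0.5  -0.39  0.67 -0.    0.19]
```

View pics/v2.png

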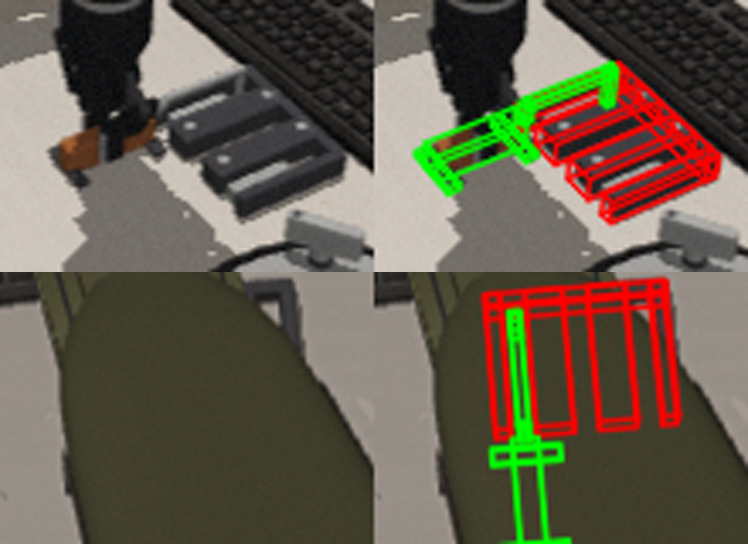

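The prong is down behind key 1 in slot 1, with no abnormal force. Drawing it out now.

move_arm(
  deltas=[
    {"hand": 255,"tx": 8,"ty": 0,"tz": 0,"rx": 0,"ry": 0,"rz": 0},
    {"hand": 255,"tx": 12,"ty": 0,"tz": 0,"rx": 0,"ry": 0,"rz": 0},
    {"hand": 255,"tx": 12,"ty": 0,"tz": 0,"rx": 0,"ry": 0,"rz": 0},
    {"hand": 255,"tx": 12,"ty": 0,"tz": 0,"rx": 0,"ry": 0,"rz": 0},
    {"hand": 255,"tx": 12,"ty": 0,"tz": 0,"rx": 0,"ry": 0,"rz": 0},
    {"hand": 255,"tx": 12,"ty": 0,"tz": 0,"rx": 0,"ry": 0,"rz": 0},
    {"hand": 255,"tx": 12,"ty": 0,"tz": 0,"rx": 0,"ry": 0,"rz": 0},
    {"hand": 255,"tx": 12,"ty": 0,"tz": 0,"rx": 0,"ry": 0,"rz": 0},
    {"hand": 255,"tx": 12,"ty": 0,"tz": 0,"rx": 0,"ry": 0,"rz": 0},
    {"hand": 255,"tx": 8,"ty": 0,"tz": 0,"rx": 0,"ry": 0,"rz": 0},
  ],
)

```text
time_s: 11.02
position: [0.4378, 0.1088, 0.0102]
eef_rot: [-0.004, 1.0, -0.0, -0.0]
wrist_force: [0.4, 0.8, -1.4]
width: 0.227
```

```bash
python3 - <<'E'
from fit import *
st(); f=cam('side')
for d in arm.mark_of(f,'key1_mid'): r,c=d['location'];print('key',round(d['p'],2),(round(c),round(r)),pix2z(f,(c,r),.008)[:2].round(4))
for d in arm.mark_of(f,'hook')[:2]: r,c=d['location'];print('hook',round(d['p'],2),(round(c),round(r)),pix2z(f,(c,r),.005)[:2].round(4))
E
```

```text
t 11.03 p [0.4378 0.1088 0.0102] yaw 90.44 w 0.227 F [ 0.4  0.8 -1.4] j [ 0.24  0.36 -0.67  0.55  0.    0.24]
key 0.76 (334, 337) [ 0.3451 -0.2468]
key 0.63 (375, 221) [0.6439 0.0093]
key 0.59 (333, 214) [0.5529 0.0956]
key 0.47 (272, 242) [0.3485 0.0842]
hook 0.58 (344, 208) [0.5967 0.1043]
```

move_arm(
  deltas=[
    {"hand": 255,"tx": 0,"ty": 0,"tz": -20,"rx": 0,"ry": 0,"rz": 0},
    {"hand": 255,"tx": 0,"ty": 0,"tz": -22,"rx": 0,"ry": 0,"rz": 0},
    {"hand": 255,"tx": -18,"ty": -18,"tz": 0,"rx": 0,"ry": 0,"rz": 0},
    {"hand": 255,"tx": -22,"ty": -20,"tz": 0,"rx": 0,"ry": 0,"rz": 0},
    {"hand": 255,"tx": -22,"ty": -20,"tz": 0,"rx": 0,"ry": 0,"rz": 0},
    {"hand": 255,"tx": -22,"ty": -20,"tz": 0,"rx": 0,"ry": 0,"rz": 0},
    {"hand": 255,"tx": -18,"ty": -14,"tz": 0,"rx": 0,"ry": 0,"rz": 0},
    {"hand": 255,"tx": -8,"ty": -6.5,"tz": 0,"rx": 0,"ry": 0,"rz": 0},
    {"hand": 255,"tx": 0,"ty": 0,"tz": 0,"rx": 0,"ry": 0,"rz": 0},
    {"hand": 255,"tx": 0,"ty": 0,"tz": 0,"rx": 0,"ry": 0,"rz": 0},
  ],
)

```text
time_s: 12.42
position: [0.5485, 0.0117, 0.052]
eef_rot: [-0.004, 1.0, 0.0, -0.001]
wrist_force: [-0.2, -0.2, -1.5]
width: 0.226
```

```bash
python3 g.py 0.043; python3 v.py v3.png .043 0
```

```text
t 12.43 p [0.5485 0.0117 0.052 ] yaw 90.47 w 0.226 F [-0.2 -0.2 -1.5] j [ 0.02  0.44 -0.38  0.76  0.    0.01]
pick_grip 0.54 (348, 216) [0.5565 0.0247]
hook 0.88 (392, 205) [0.7001 0.011 ]
t 12.57 p [0.5488 0.0118 0.0523] yaw 90.48 w 0.223 F [ 0.1  0.1 -0.9] j [ 0.02  0.44 -0.38  0.76  0.    0.01]
```

View pics/v3.png

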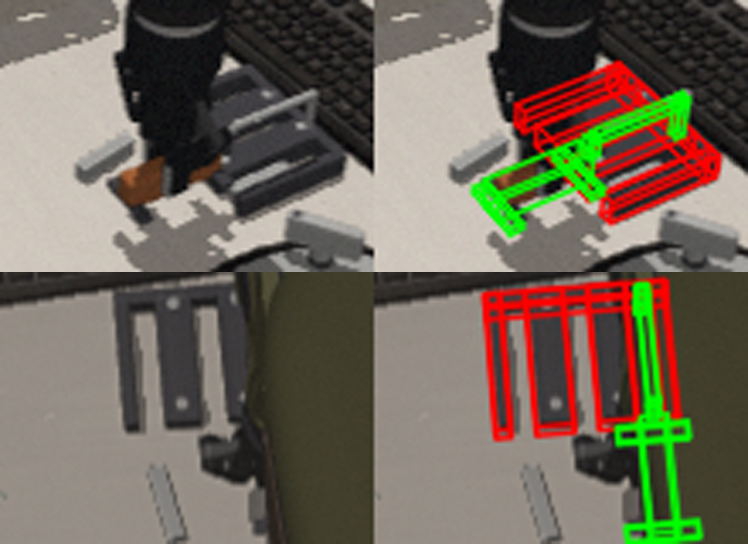

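Key 1 is out on the bench. The overlays put the prong over slot 3, behind key 3, so I'll descend and draw in one go, with a force check between.

move_arm(
  deltas=[
    {"hand": 255,"tx": 0,"ty": -1,"tz": 10,"rx": 0,"ry": 0,"rz": 0},
    {"hand": 255,"tx": 0,"ty": 0,"tz": 10,"rx": 0,"ry": 0,"rz": 0},
    {"hand": 255,"tx": 0,"ty": 0,"tz": 10,"rx": 0,"ry": 0,"rz": 0},
    {"hand": 255,"tx": 0,"ty": 0,"tz": 12,"rx": 0,"ry": 0,"rz": 0},
    {"hand": 255,"tx": 0,"ty": 0,"tz": 0,"rx": 0,"ry": 0,"rz": 0},
  ],
)

```text
time_s: 13.3
position: [0.5483, 0.0102, 0.0089]
eef_rot: [-0.004, 1.0, -0.0, -0.001]
wrist_force: [0.4, 0.2, -0.6]
width: 0.22
```

```bash
python3 g.py 0.004
```

```text
t 13.3 p [0.5483 0.0102 0.0089] yaw 90.44 w 0.22 F [ 0.4  0.2 -0.6] j [ 0.02  0.49 -0.43  0.66  0.    0.01]
pick_grip 0.67 (421, 262) [ 0.6487 -0.181 ]
pick_grip 0.54 (346, 228) [0.5505 0.0198]
hook 0.62 (392, 217) [0.6962 0.0012]
```

move_arm(
  deltas=[
    {"hand": 255,"tx": 8,"ty": 0,"tz": 0,"rx": 0,"ry": 0,"rz": 0},
    {"hand": 255,"tx": 12,"ty": 0,"tz": 0,"rx": 0,"ry": 0,"rz": 0},
    {"hand": 255,"tx": 12,"ty": 0,"tz": 0,"rx": 0,"ry": 0,"rz": 0},
    {"hand": 255,"tx": 12,"ty": 0,"tz": 0,"rx": 0,"ry": 0,"rz": 0},
    {"hand": 255,"tx": 12,"ty": 0,"tz": 0,"rx": 0,"ry": 0,"rz": 0},
    {"hand": 255,"tx": 12,"ty": 0,"tz": 0,"rx": 0,"ry": 0,"rz": 0},
    {"hand": 255,"tx": 12,"ty": 0,"tz": 0,"rx": 0,"ry": 0,"rz": 0},
    {"hand": 255,"tx": 12,"ty": 0,"tz": 0,"rx": 0,"ry": 0,"rz": 0},
    {"hand": 255,"tx": 12,"ty": 0,"tz": 0,"rx": 0,"ry": 0,"rz": 0},
    {"hand": 255,"tx": 12,"ty": 0,"tz": 0,"rx": 0,"ry": 0,"rz": 0},
  ],
)

```text
time_s: 14.7
position: [0.434, 0.0098, 0.0102]
eef_rot: [-0.004, 1.0, 0.001, 0.001]
wrist_force: [6.7, 1.6, -13.0]
width: 0.221
```

```bash
python3 - <<'E'
from fit import *
st(); f=cam('side')
for d in arm.mark_of(f,'key1_mid'): r,c=d['location'];print('key',round(d['p'],2),(round(c),round(r)),pix2z(f,(c,r),.008)[:2].round(4))
for d in arm.mark_of(f,'hook')[:2]: r,c=d['location'];print('hook',round(d['p'],2),(round(c),round(r)),pix2z(f,(c,r),.005)[:2].round(4))
E
```

```text
t 14.7 p [0.434  0.0098 0.0102] yaw 90.46 w 0.221 F [  6.7   1.6 -13. ] j [ 0.02  0.33 -0.71  0.53  0.    0.01]
key 0.63 (336, 336) [ 0.3495 -0.2468]
key 0.42 (328, 212) [0.5454 0.1134]
key 0.19 (440, 265) [ 0.6943 -0.2069]
hook 0.94 (362, 229) [0.593  0.0045]
```

```bash
python3 v.py v4.png .004 0
```

```text
t 14.85 p [0.431  0.01   0.0094] yaw 90.44 w 0.219 F [-1.8  2.7 -9.7] j [ 0.02  0.34 -0.71  0.53  0.    0.01]
```

View pics/v4.png

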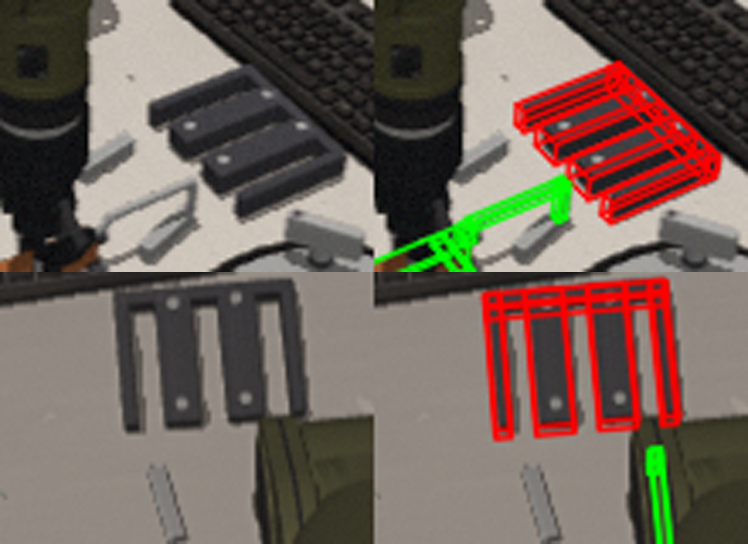

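Both keys are clear of the mouths. Key 3 is at (168,237) in the side crop, beside the prong. I'll lift the pick and check the force.

move_arm(
  deltas=[
    {"hand": 255,"tx": -4,"ty": 0,"tz": -3,"rx": 0,"ry": 0,"rz": 0},
    {"hand": 255,"tx": -2,"ty": 0,"tz": -15,"rx": 0,"ry": 0,"rz": 0},
    {"hand": 255,"tx": 0,"ty": 0,"tz": -20,"rx": 0,"ry": 0,"rz": 0},
    {"hand": 255,"tx": 0,"ty": 0,"tz": -20,"rx": 0,"ry": 0,"rz": 0},
    {"hand": 255,"tx": 0,"ty": 0,"tz": 0,"rx": 0,"ry": 0,"rz": 0},
    {"hand": 255,"tx": 0,"ty": 0,"tz": 0,"rx": 0,"ry": 0,"rz": 0},
  ],
)

```text
time_s: 15.7
position: [0.4404, 0.0091, 0.0685]
eef_rot: [-0.004, 1.0, -0.0, 0.001]
wrist_force: [-0.4, -0.5, -1.2]
width: 0.22
```

```bash
python3 - <<'E'
from fit import *
s=st(); print(s['wrist_torque'])
for n,z in(('side',0),):
    f=cam(n)
    for k,dz in(('hook',.065),('pick_grip',.075),('key1_mid',.008)):
        for d in arm.mark_of(f,k)[:4]: r,c=d['location'];print(k,round(d['p'],2),(round(c),round(r)),pix2z(f,(c,r),dz)[:2].round(4))
    save(f,'p5.png',(250,150,180,150),4)
E
```

```text
t 15.7 p [0.4404 0.0091 0.0685] yaw 90.43 w 0.22 F [-0.4 -0.5 -1.2] j [ 0.02  0.26 -0.61  0.7  -0.    0.01]
[-0.04512871  0.03493312  0.00257942]
hook 0.63 (363, 205) [0.6135 0.0344]
pick_grip 0.59 (316, 226) [0.4536 0.0199]
key1_mid 0.67 (272, 244) [0.3476 0.0778]
key1_mid 0.65 (334, 338) [ 0.3456 -0.2485]
key1_mid 0.41 (330, 213) [0.55   0.1057]
```

View pics/p5.png

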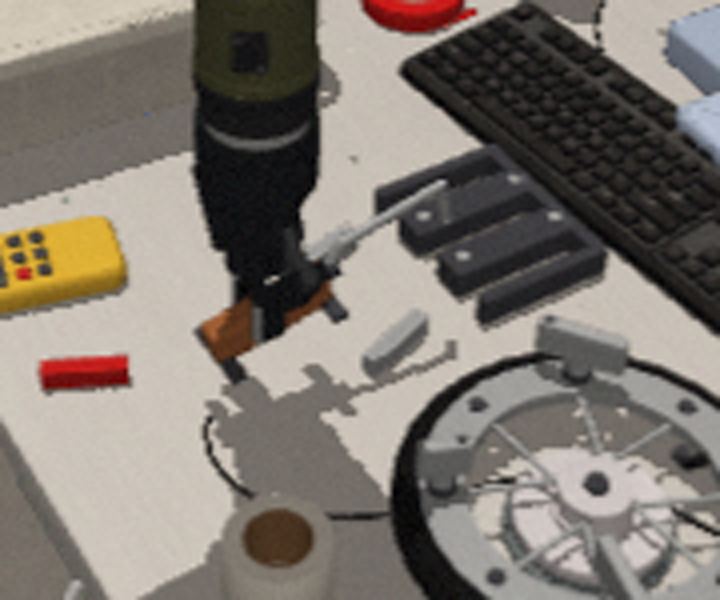

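The side view shows the pick tilted a few degrees nose-up in the grip: the prong bend is at (443,185) in the crop and its tip near (447,222). The grip slackened. I'll estimate the tilt and level it before setting the pick down.

```bash
python3 - <<'E'
from h import *
f=cam('side'); s=st(); p=s['position']; yaw=np.radians(yawof(s['eef_rot'])-90)
obsv=np.array([[360.75,196.25],[361.75,205.5]])
h=arm.cut_out(f,'pick'); print([(round(d['p'],2),d['bbox']) for d in h])
from scipy.optimize import least_squares
def pts(th,dx,dz):
    L=np.array([[.140,0,.042],[.140,0,.001]])-[0,0,.025]
    Rm=R.from_euler('zy',[yaw,-th]).as_matrix()
    return proj(f,L@Rm.T+np.array(p)+[dx,0,.019+dz])
for th in(0,4,6,8,10,12): print(th,pts(np.radians(th),0,0).round(1).tolist())
r=least_squares(lambda q:(pts(q[0],q[1],0)-obsv).ravel(),[.1,0]); print(np.degrees(r.x[0]),r.x[1:],r.fun)
E
```

```text
t 15.95 p [0.4391 0.0093 0.0677] yaw 90.44 w 0.223 F [-0.4 -0.4 -1.4] j [ 0.02  0.26 -0.61  0.7  -0.    0.01]
[(0.73, [325.3, 205.9, 10.7, 6.9]), (0.67, [299.2, 195.5, 63.6, 49.7]), (0.53, [229.9, 200.8, 50.3, 34.3])]
0 [[358.6, 203.7], [357.7, 214.8]]
4 [[358.4, 201.2], [358.3, 212.0]]
6 [[358.2, 199.9], [358.6, 210.7]]
8 [[357.9, 198.7], [358.7, 209.3]]
10 [[357.6, 197.6], [358.9, 207.9]]
12 [[357.2, 196.4], [359.0, 206.6]]
11.033387990434019 [0.00995102] [-0.2097316  -0.52089754  0.21494094  0.51852239]
```

move_arm(
  deltas=[
    {"hand": 255,"tx": -5,"ty": 20,"tz": 0,"rx": 0,"ry": 0,"rz": 0},
    {"hand": 255,"tx": -8,"ty": 32,"tz": 0,"rx": 0,"ry": 0,"rz": 0},
    {"hand": 255,"tx": -9,"ty": 35,"tz": 0,"rx": 0,"ry": 0,"rz": 0},
    {"hand": 255,"tx": -9,"ty": 35,"tz": 0,"rx": 0,"ry": 0,"rz": 0},
    {"hand": 255,"tx": -9,"ty": 35,"tz": 0,"rx": 0,"ry": 0,"rz": 0},
    {"hand": 255,"tx": -7,"ty": 29,"tz": 0,"rx": 0,"ry": 0,"rz": 0},
    {"hand": 255,"tx": -4,"ty": 20,"tz": 0,"rx": 0,"ry": 0,"rz": 0},
    {"hand": 255,"tx": 0,"ty": 0,"tz": 0,"rx": 0,"ry": 5,"rz": 0},
    {"hand": 255,"tx": 0,"ty": 0,"tz": 0,"rx": 0,"ry": 5,"rz": 0},
    {"hand": 255,"tx": 0,"ty": 0,"tz": 0,"rx": 0,"ry": 0,"rz": 0},
  ],
)

```text
time_s: 17.25
position: [0.4904, 0.2156, 0.0674]
eef_rot: [-0.003, 0.996, -0.001, -0.087]
wrist_force: [0.6, -0.2, -1.4]
width: 0.219
```

```bash
python3 - <<'E'
from h import *
f=cam('side'); s=st(); p=np.array(s['position']); print(s['eef_rot'])
for k in('hook','pick_grip'):
    for d in arm.mark_of(f,k)[:2]: print(k,round(d['p'],2),d['location'])
L=np.array([[.140,0,.001],[0,0,.015],[.14,0,.042],[-.045,0,.03]])-[0,0,.025]
yaw=np.radians(yawof(s['eef_rot'])-90)
g=p-R.from_quat(s['eef_rot']).as_matrix()[:,2]*.019
for th in(-3,0,3,6):
    Rm=R.from_euler('zy',[yaw,-np.radians(th)]).as_matrix(); print(th,proj(f,L@Rm.T+g).round(1)[:,::-1].tolist())
u,v=np.round(proj(f,g)[0]).astype(int); save(f,'p6.png',(u-60,v-45,130,90),5)
E
```

```text
t 17.3 p [0.4895 0.2155 0.0676] yaw 90.39 w 0.223 F [-0.8 -0.1 -1. ] j [ 0.38  0.51 -0.22  1.01  0.06  0.37]
[-3.36910115e-03  9.96204113e-01 -5.78847741e-04 -8.69809109e-02]
hook 0.87 [170.6, 341.7]
hook 0.32 [264.7, 441.9]
pick_grip 0.85 [179.1, 297.7]
pick_grip 0.66 [262.2, 421.1]
-3 [[171.8, 334.4], [180.5, 294.8], [160.9, 335.3], [180.6, 281.2]]
0 [[169.8, 334.9], [180.5, 295.0], [159.0, 335.2], [181.3, 281.1]]
3 [[167.8, 335.2], [180.4, 295.2], [157.2, 335.0], [182.0, 281.1]]
6 [[165.8, 335.5], [180.3, 295.3], [155.4, 334.6], [182.6, 281.1]]
```

View pics/p6.png

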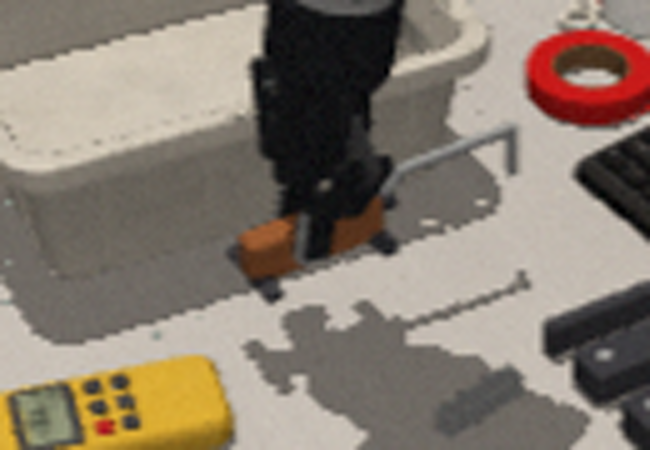

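The pick is level again: handle at (310,240), prong at (510,150) in the crop. Lowering it.

move_arm(
  deltas=[
    {"hand": 255,"tx": -2.6,"ty": 0,"tz": 15,"rx": 0,"ry": 0,"rz": 0},
    {"hand": 255,"tx": -2.6,"ty": 0,"tz": 15,"rx": 0,"ry": 0,"rz": 0},
    {"hand": 255,"tx": -2.6,"ty": 0,"tz": 15,"rx": 0,"ry": 0,"rz": 0},
    {"hand": 255,"tx": -1.4,"ty": 0,"tz": 8,"rx": 0,"ry": 0,"rz": 0},
    {"hand": 255,"tx": 0,"ty": 0,"tz": 0,"rx": 0,"ry": 0,"rz": 0},
    {"hand": 255,"tx": -0.4,"ty": 0,"tz": 2,"rx": 0,"ry": 0,"rz": 0},
    {"hand": 255,"tx": 0,"ty": 0,"tz": 0,"rx": 0,"ry": 0,"rz": 0},
  ],
)

```text
time_s: 18.27
position: [0.4893, 0.2159, 0.0128]
eef_rot: [-0.004, 0.996, -0.0, -0.087]
wrist_force: [0.0, 0.1, -0.9]
width: 0.22
```

move_arm(
  deltas=[
    {"hand": 255,"tx": -0.4,"ty": 0,"tz": 2,"rx": 0,"ry": 0,"rz": 0},
    {"hand": 255,"tx": 0,"ty": 0,"tz": 0,"rx": 0,"ry": 0,"rz": 0},
    {"hand": 255,"tx": -0.4,"ty": 0,"tz": 2,"rx": 0,"ry": 0,"rz": 0},
    {"hand": 255,"tx": 0,"ty": 0,"tz": 0,"rx": 0,"ry": 0,"rz": 0},
  ],
)

```text
time_s: 18.77
position: [0.4893, 0.216, 0.0094]
eef_rot: [-0.004, 0.996, -0.0, -0.087]
wrist_force: [0.1, -0.4, 6.1]
width: 0.218
```

move_arm(
  deltas=[
    {"hand": 110,"tx": 0,"ty": 0,"tz": 0,"rx": 0,"ry": 0,"rz": 0},
    {"hand": 110,"tx": 0,"ty": 0,"tz": 0,"rx": 0,"ry": 0,"rz": 0},
    {"hand": 110,"tx": 0,"ty": 0,"tz": 0,"rx": 0,"ry": 0,"rz": 0},
    {"hand": 110,"tx": 0,"ty": 0,"tz": 0,"rx": 0,"ry": 0,"rz": 0},
    {"hand": 110,"tx": 3.5,"ty": 0,"tz": -20,"rx": 0,"ry": 0,"rz": 0},
    {"hand": 110,"tx": 5,"ty": 0,"tz": -30,"rx": 0,"ry": 0,"rz": 0},
    {"hand": 110,"tx": 7,"ty": 0,"tz": -40,"rx": 0,"ry": -5,"rz": 0},
    {"hand": 0,"tx": 3,"ty": -40,"tz": -40,"rx": 0,"ry": -5,"rz": 0},
    {"hand": 0,"tx": 0,"ty": -40,"tz": -40,"rx": 0,"ry": 0,"rz": 0},
    {"hand": 0,"tx": 15,"ty": -40,"tz": -20,"rx": 0,"ry": 0,"rz": 0},
  ],
)

```text
time_s: 20.02
position: [0.4771, 0.0949, 0.2024]
eef_rot: [-0.004, 1.0, 0.0, 0.002]
wrist_force: [-0.4, -0.1, -0.5]
width: 1.004
```

move_arm(
  deltas=[
    {"hand": 0,"tx": 15,"ty": -30,"tz": 0,"rx": 0,"ry": 0,"rz": 0},
    {"hand": 0,"tx": 0,"ty": 0,"tz": 0,"rx": 0,"ry": 0,"rz": 0},
    {"hand": 0,"tx": 0,"ty": 0,"tz": 0,"rx": 0,"ry": 0,"rz": 0},
  ],
)

```text
time_s: 20.4
position: [0.4613, 0.0658, 0.1998]
eef_rot: [-0.004, 1.0, 0.0, 0.0]
wrist_force: [-0.3, -0.5, 1.0]
width: 0.999
```

```bash
cat > k.py <<'E'
from fit import *
st(); f=cam('wrist')
for k,z in(('key1_mid',.008),('pick_grip',.015),('hook',.001)):
    for d in arm.mark_of(f,k)[:6]: r,c=d['location'];print(k,round(d['p'],2),(round(c),round(r)),pix2z(f,(c,r),z)[:2].round(4))
for d in arm.cut_out(f,'key1'):
    v,u=np.nonzero(d['pixels'])
    if len(v)<30: continue
    sat=f['img'][v,u].astype(int); sat=(sat.max(1)-sat.min(1)).mean()
    P=np.array([pix2z(f,(a,b),.014)[:2] for a,b in zip(u,v)]); c=P.mean(0); w,V=np.linalg.eigh(np.cov(P.T)); a=V[:,1]
    p,q=fit([(f,d['pixels'].astype(float))],KEY,(c[0],c[1],np.arctan(a[1]/a[0]))) if sat<60 else (c,0)
    print(round(d['p'],2),np.round(d['bbox']),'sat',sat.round(),'fit',np.round(p,4),round(q,3))
save(f,sys.argv[1])
E
python3 k.py k1.png
```

```text
t 20.4 p [0.4613 0.0658 0.1998] yaw 90.43 w 0.999 F [-0.3 -0.5  1. ] j [ 0.14  0.18 -0.33  1.06  0.    0.13]
key1_mid 0.92 (351, 245) [0.5433 0.1018]
key1_mid 0.68 (337, 46) [0.3426 0.0816]
key1_mid 0.29 (311, 326) [0.6522 0.0577]
pick_grip 0.16 (452, 229) [0.5208 0.2075]
0.91 [342. 216.  18.  60.] sat 4.0 fit [0.5457 0.1028 0.2029] 0.938
0.88 [ 3. 46. 15. 35.] sat 70.0 fit [ 0.3609 -0.2272] 0
0.75 [245. 214.  25.  55.] sat 3.0 fit [5.422e-01 1.000e-04 3.316e-01] 0.871
0.57 [318.  13.  42.  69.] sat 132.0 fit [0.3424 0.0826] 0
```

View pics/k1.png

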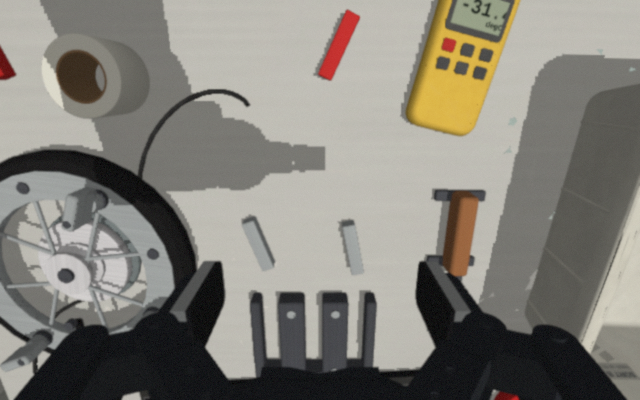

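The wrist view shows both grey keys free in front of the mouths, at (351,247) and (258,243). The pick stands on its feet at (460,230), and the red bars and thermometer are untouched. Next I'll take key 1 to the tray.

```bash
python3 -c "
from h import *
plan([(.544,.102,.05,101.6),(.544,.102,.0035,101.6),(.544,.102,.20,101.6),(.5285,.44,.20,101.6),(.5285,.44,.025,101.6)],step=50)" | awk '{print}' | uniq
```

```text
wp (0.544, 0.102, 0.05, 101.6) rows 4
  t [-20.8   8.8  37.4] r [ 0.   -0.01 -2.77]
  t [-21.2   7.7  37.4] r [ 0.   -0.01 -2.77]
  t [-21.5   6.7  37.4] r [ 0.   -0.01 -2.77]
  t [-21.8   5.7  37.4] r [ 0.   -0.01 -2.77]
wp (0.544, 0.102, 0.0035, 101.6) rows 1
  t [ 0.   0.  46.5] r [0. 0. 0.]
wp (0.544, 0.102, 0.2, 101.6) rows 4
  t [  0.    0.  -49.1] r [0. 0. 0.]
wp (0.5285, 0.44, 0.2, 101.6) rows 7
  t [-7.5 47.7  0. ] r [0. 0. 0.]
wp (0.5285, 0.44, 0.025, 101.6) rows 4
  t [ 0.   0.  43.8] r [0. 0. 0.]
```

move_arm(
  deltas=[
    {"hand": 0,"tx": -20.8,"ty": 8.8,"tz": 37.4,"rx": 0,"ry": 0,"rz": -2.8},
    {"hand": 0,"tx": -21.2,"ty": 7.7,"tz": 37.4,"rx": 0,"ry": 0,"rz": -2.8},
    {"hand": 0,"tx": -21.5,"ty": 6.7,"tz": 37.4,"rx": 0,"ry": 0,"rz": -2.8},
    {"hand": 0,"tx": -21.8,"ty": 5.7,"tz": 37.4,"rx": 0,"ry": 0,"rz": -2.8},
    {"hand": 0,"tx": 0,"ty": 0,"tz": 20,"rx": 0,"ry": 0,"rz": 0},
    {"hand": 0,"tx": 0,"ty": 0,"tz": 16,"rx": 0,"ry": 0,"rz": 0},
    {"hand": 0,"tx": 0,"ty": 0,"tz": 9,"rx": 0,"ry": 0,"rz": 0},
    {"hand": 0,"tx": 0,"ty": 0,"tz": 0,"rx": 0,"ry": 0,"rz": 0},
    {"hand": 255,"tx": 0,"ty": 0,"tz": 0,"rx": 0,"ry": 0,"rz": 0},
    {"hand": 255,"tx": 0,"ty": 0,"tz": 0,"rx": 0,"ry": 0,"rz": 0},
  ],
)

```text
time_s: 21.9
position: [0.5445, 0.1014, 0.006]
eef_rot: [-0.101, 0.995, 0.0, 0.001]
wrist_force: [0.5, 0.6, -0.6]
width: 0.604
```

move_arm(
  deltas=[
    {"hand": 255,"tx": 0,"ty": 0,"tz": 0,"rx": 0,"ry": 0,"rz": 0},
    {"hand": 255,"tx": 0,"ty": 0,"tz": 0,"rx": 0,"ry": 0,"rz": 0},
    {"hand": 255,"tx": 0,"ty": 0,"tz": 0,"rx": 0,"ry": 0,"rz": 0},
    {"hand": 255,"tx": 0,"ty": 0,"tz": 0,"rx": 0,"ry": 0,"rz": 0},
    {"hand": 255,"tx": 0,"ty": 0,"tz": -20,"rx": 0,"ry": 0,"rz": 0},
    {"hand": 255,"tx": 0,"ty": 0,"tz": -45,"rx": 0,"ry": 0,"rz": 0},
    {"hand": 255,"tx": 0,"ty": 0,"tz": -45,"rx": 0,"ry": 0,"rz": 0},
    {"hand": 255,"tx": 0,"ty": 0,"tz": -45,"rx": 0,"ry": 0,"rz": 0},
    {"hand": 255,"tx": 0,"ty": 0,"tz": -42,"rx": 0,"ry": 0,"rz": 0},
  ],
)

```text
time_s: 23.02
position: [0.5435, 0.1012, 0.2033]
eef_rot: [-0.101, 0.995, -0.0, -0.0]
wrist_force: [1.2, -0.2, -1.7]
width: 0.142
```

Gripped: the opening is 0.142, about 12–14 mm. On to the tray.

move_arm(
  deltas=[
    {"hand": 255,"tx": -4,"ty": 30,"tz": 0,"rx": 0,"ry": 0,"rz": 0},
    {"hand": 255,"tx": -8,"ty": 50,"tz": 0,"rx": 0,"ry": 0,"rz": 0},
    {"hand": 255,"tx": -8,"ty": 52,"tz": 0,"rx": 0,"ry": 0,"rz": 0},
    {"hand": 255,"tx": -8,"ty": 52,"tz": 0,"rx": 0,"ry": 0,"rz": 0},
    {"hand": 255,"tx": -8,"ty": 52,"tz": 0,"rx": 0,"ry": 0,"rz": 0},
    {"hand": 255,"tx": -8,"ty": 50,"tz": 0,"rx": 0,"ry": 0,"rz": 0},
    {"hand": 255,"tx": -8,"ty": 48,"tz": 0,"rx": 0,"ry": 0,"rz": 0},
    {"hand": 255,"tx": 0,"ty": 0,"tz": 40,"rx": 0,"ry": 0,"rz": 0},
    {"hand": 255,"tx": 0,"ty": 0,"tz": 45,"rx": 0,"ry": 0,"rz": 0},
    {"hand": 255,"tx": 0,"ty": 0,"tz": 45,"rx": 0,"ry": 0,"rz": 0},
  ],
)

```text
time_s: 24.28
position: [0.5269, 0.439, 0.0701]
eef_rot: [-0.102, 0.995, -0.0, -0.0]
wrist_force: [-0.3, -0.7, -0.7]
width: 0.141
```

move_arm(
  deltas=[
    {"hand": 255,"tx": 0,"ty": 0,"tz": 35,"rx": 0,"ry": 0,"rz": 0},
    {"hand": 255,"tx": 0,"ty": 0,"tz": 15,"rx": 0,"ry": 0,"rz": 0},
    {"hand": 255,"tx": 0,"ty": 0,"tz": 0,"rx": 0,"ry": 0,"rz": 0},
    {"hand": 255,"tx": 0,"ty": 0,"tz": 0,"rx": 0,"ry": 0,"rz": 0},
  ],
)

```text
time_s: 24.78
position: [0.5285, 0.4399, 0.0239]
eef_rot: [-0.101, 0.995, 0.001, 0.001]
wrist_force: [0.1, 0.5, -1.2]
width: 0.137
```

move_arm(
  deltas=[
    {"hand": 120,"tx": 0,"ty": 0,"tz": 0,"rx": 0,"ry": 0,"rz": 0},
    {"hand": 120,"tx": 0,"ty": 0,"tz": 0,"rx": 0,"ry": 0,"rz": 0},
    {"hand": 120,"tx": 0,"ty": 0,"tz": 0,"rx": 0,"ry": 0,"rz": 0},
    {"hand": 120,"tx": 0,"ty": 0,"tz": -40,"rx": 0,"ry": 0,"rz": 0},
    {"hand": 120,"tx": 0,"ty": 0,"tz": -45,"rx": 0,"ry": 0,"rz": 0},
    {"hand": 120,"tx": 0,"ty": 0,"tz": -45,"rx": 0,"ry": 0,"rz": 0},
    {"hand": 90,"tx": 0,"ty": 0,"tz": -40,"rx": 0,"ry": 0,"rz": 0},
  ],
)

```text
time_s: 25.65
position: [0.5276, 0.4391, 0.1944]
eef_rot: [-0.101, 0.995, 0.0, 0.001]
wrist_force: [0.7, 0.4, -0.4]
width: 0.645
```

```bash
python3 -c "
from h import *
st()
plan([(.541,.0005,.17,108.9),(.541,.0005,.0035,108.9),(.541,.0005,.20,108.9),(.49,.40,.20,108.9)],step=52)" | uniq
```

```text
t 25.65 p [0.5276 0.4391 0.1944] yaw 101.64 w 0.645 F [ 0.7  0.4 -0.4] j [ 0.69  0.56  0.24  1.25 -0.    0.49]
wp (0.541, 0.0005, 0.17, 108.9) rows 9
  t [  8.4 -48.    2.7] r [ 0.    0.01 -0.81]
  t [  9.  -47.9   2.7] r [ 0.    0.01 -0.81]
  t [  9.7 -47.8   2.7] r [ 0.    0.01 -0.81]
  t [ 10.4 -47.6   2.7] r [ 0.    0.01 -0.81]
  t [ 11.1 -47.5   2.7] r [ 0.    0.01 -0.81]
  t [ 11.7 -47.3   2.7] r [ 0.    0.01 -0.81]
  t [ 12.4 -47.2   2.7] r [ 0.    0.01 -0.81]
  t [ 13.1 -47.    2.7] r [ 0.    0.01 -0.81]
  t [ 13.7 -46.8   2.7] r [ 0.    0.01 -0.81]
wp (0.541, 0.0005, 0.0035, 108.9) rows 4
  t [ 0.   0.  41.6] r [0. 0. 0.]
wp (0.541, 0.0005, 0.2, 108.9) rows 4
  t [  0.    0.  -49.1] r [0. 0. 0.]
wp (0.49, 0.4, 0.2, 108.9) rows 8
  t [-10.1  49.3   0. ] r [0. 0. 0.]
```

move_arm(
  deltas=[
    {"hand": 90,"tx": 8.4,"ty": -48,"tz": 0,"rx": 0,"ry": 0,"rz": -0.8},
    {"hand": 90,"tx": 9,"ty": -48,"tz": 0,"rx": 0,"ry": 0,"rz": -0.8},
    {"hand": 90,"tx": 9.7,"ty": -48,"tz": 0,"rx": 0,"ry": 0,"rz": -0.8},
    {"hand": 90,"tx": 10.4,"ty": -47.6,"tz": 0,"rx": 0,"ry": 0,"rz": -0.8},
    {"hand": 90,"tx": 11,"ty": -47.5,"tz": 5,"rx": 0,"ry": 0,"rz": -0.8},
    {"hand": 90,"tx": 11.7,"ty": -47.3,"tz": 5,"rx": 0,"ry": 0,"rz": -0.8},
    {"hand": 90,"tx": 12.4,"ty": -47.2,"tz": 5,"rx": 0,"ry": 0,"rz": -0.8},
    {"hand": 90,"tx": 13,"ty": -47,"tz": 5,"rx": 0,"ry": 0,"rz": -0.8},
    {"hand": 90,"tx": 13.7,"ty": -46.8,"tz": 4.4,"rx": 0,"ry": 0,"rz": -0.8},
    {"hand": 90,"tx": 0,"ty": 0,"tz": 0,"rx": 0,"ry": 0,"rz": 0},
  ],
)

```text
time_s: 26.9
position: [0.5405, -0.0028, 0.1678]
eef_rot: [-0.161, 0.987, -0.0, -0.0]
wrist_force: [0.6, 0.4, 0.4]
width: 0.651
```

```bash
python3 k.py k2.png
```

```text
t 26.9 p [ 0.5405 -0.0028  0.1678] yaw 108.55 w 0.651 F [0.6 0.4 0.4] j [-0.    0.32 -0.22  1.03 -0.   -0.33]
key1_mid 0.71 (323, 180) [0.5398 0.0015]
pick_grip 0.77 (532, 234) [0.5244 0.2102]
hook 0.23 (606, 49) [0.3523 0.196 ]
0.76 [463.   0.  34.  25.] sat 119.0 fit [0.3662 0.0716] 0
0.65 [314. 150.  14.  66.] sat 4.0 fit [ 5.421e-01 -2.000e-04  3.337e-01] 0.914
```

move_arm(
  deltas=[
    {"hand": 90,"tx": -1.6,"ty": 3.1,"tz": 40,"rx": 0,"ry": 0,"rz": -0.5},
    {"hand": 90,"tx": 0,"ty": 0,"tz": 42,"rx": 0,"ry": 0,"rz": 0},
    {"hand": 90,"tx": 0,"ty": 0,"tz": 40,"rx": 0,"ry": 0,"rz": 0},
    {"hand": 90,"tx": 0,"ty": 0,"tz": 25,"rx": 0,"ry": 0,"rz": 0},
    {"hand": 90,"tx": 0,"ty": 0,"tz": 15,"rx": 0,"ry": 0,"rz": 0},
    {"hand": 90,"tx": 0,"ty": 0,"tz": 0,"rx": 0,"ry": 0,"rz": 0},
    {"hand": 255,"tx": 0,"ty": 0,"tz": 0,"rx": 0,"ry": 0,"rz": 0},
    {"hand": 255,"tx": 0,"ty": 0,"tz": 0,"rx": 0,"ry": 0,"rz": 0},
    {"hand": 255,"tx": 0,"ty": 0,"tz": 0,"rx": 0,"ry": 0,"rz": 0},
    {"hand": 255,"tx": 0,"ty": 0,"tz": 0,"rx": 0,"ry": 0,"rz": 0},
  ],
)

```text
time_s: 28.4
position: [0.5427, 0.0034, 0.0073]
eef_rot: [-0.168, 0.986, -0.0, 0.001]
wrist_force: [-1.0, -0.3, 6.3]
width: 0.142
```

move_arm(
  deltas=[
    {"hand": 255,"tx": 0,"ty": 0,"tz": 0,"rx": 0,"ry": 0,"rz": 0},
    {"hand": 255,"tx": 0,"ty": 0,"tz": -20,"rx": 0,"ry": 0,"rz": 0},
    {"hand": 255,"tx": 0,"ty": 0,"tz": -45,"rx": 0,"ry": 0,"rz": 0},
    {"hand": 255,"tx": 0,"ty": 0,"tz": -45,"rx": 0,"ry": 0,"rz": 0},
    {"hand": 255,"tx": 0,"ty": 0,"tz": -45,"rx": 0,"ry": 0,"rz": 0},
    {"hand": 255,"tx": 0,"ty": 0,"tz": -42,"rx": 0,"ry": 0,"rz": 0},
  ],
)

```text
time_s: 29.15
position: [0.5411, 0.0035, 0.2046]
eef_rot: [-0.168, 0.986, 0.0, 0.0]
wrist_force: [-0.3, -0.3, -1.2]
width: 0.141
```

move_arm(
  deltas=[
    {"hand": 255,"tx": -8,"ty": 35,"tz": 0,"rx": 0,"ry": 0,"rz": 0},
    {"hand": 255,"tx": -10,"ty": 50,"tz": 0,"rx": 0,"ry": 0,"rz": 0},
    {"hand": 255,"tx": -11,"ty": 52,"tz": 0,"rx": 0,"ry": 0,"rz": 0},
    {"hand": 255,"tx": -11,"ty": 52,"tz": 0,"rx": 0,"ry": 0,"rz": 0},
    {"hand": 255,"tx": -11,"ty": 52,"tz": 0,"rx": 0,"ry": 0,"rz": 0},
    {"hand": 255,"tx": -11,"ty": 52,"tz": 0,"rx": 0,"ry": 0,"rz": 0},
    {"hand": 255,"tx": -11,"ty": 52,"tz": 0,"rx": 0,"ry": 0,"rz": 0},
    {"hand": 255,"tx": -10,"ty": 46,"tz": 0,"rx": 0,"ry": 0,"rz": 0},
    {"hand": 255,"tx": 0,"ty": 0,"tz": 40,"rx": 0,"ry": 0,"rz": 0},
    {"hand": 255,"tx": 0,"ty": 0,"tz": 45,"rx": 0,"ry": 0,"rz": 0},
  ],
)

```text
time_s: 30.4
position: [0.4905, 0.4014, 0.1176]
eef_rot: [-0.169, 0.986, 0.001, 0.001]
wrist_force: [0.2, -1.1, -1.6]
width: 0.136
```

move_arm(
  deltas=[
    {"hand": 255,"tx": 0,"ty": 0,"tz": 45,"rx": 0,"ry": 0,"rz": 0},
    {"hand": 255,"tx": 0,"ty": 0,"tz": 30,"rx": 0,"ry": 0,"rz": 0},
    {"hand": 255,"tx": 0,"ty": 0,"tz": 14,"rx": 0,"ry": 0,"rz": 0},
    {"hand": 255,"tx": 0,"ty": 0,"tz": 0,"rx": 0,"ry": 0,"rz": 0},
    {"hand": 120,"tx": 0,"ty": 0,"tz": 0,"rx": 0,"ry": 0,"rz": 0},
    {"hand": 120,"tx": 0,"ty": 0,"tz": 0,"rx": 0,"ry": 0,"rz": 0},
    {"hand": 120,"tx": 0,"ty": 0,"tz": 0,"rx": 0,"ry": 0,"rz": 0},
    {"hand": 120,"tx": 0,"ty": 0,"tz": -40,"rx": 0,"ry": 0,"rz": 0},
    {"hand": 120,"tx": 0,"ty": 0,"tz": -45,"rx": 0,"ry": 0,"rz": 0},
    {"hand": 120,"tx": 0,"ty": 0,"tz": -45,"rx": 0,"ry": 0,"rz": 0},
  ],
)

```text
time_s: 31.65
position: [0.4902, 0.3999, 0.1606]
eef_rot: [-0.168, 0.986, 0.0, 0.0]
wrist_force: [0.3, 0.6, 0.8]
width: 0.531
```

move_arm(
  deltas=[
    {"hand": 0,"tx": 0,"ty": 0,"tz": -50,"rx": 0,"ry": 0,"rz": 0},
    {"hand": 0,"tx": 0,"ty": 0,"tz": -50,"rx": 0,"ry": 0,"rz": 0},
    {"hand": 0,"tx": 0,"ty": 0,"tz": 0,"rx": 0,"ry": 0,"rz": 0},
  ],
)

```text
time_s: 32.02
position: [0.4924, 0.4017, 0.2647]
eef_rot: [-0.168, 0.986, 0.003, 0.005]
wrist_force: [-0.5, 1.1, 0.1]
width: 0.999
```

```bash
python3 k.py k3.png; python3 -c "
from h import *
plan([(.50,-.12,.28,90)],step=52)" | uniq
```

```text
t 32.02 p [0.4924 0.4017 0.2647] yaw 109.34 w 0.999 F [-0.5  1.1  0.1] j [0.68 0.44 0.22 1.34 0.   0.35]
key1_mid 0.59 (340, 197) [0.5316 0.445 ]
pick_grip 0.9 (154, 130) [0.5237 0.2121]
pick_grip 0.26 (339, 196) [0.5292 0.442 ]
hook 0.93 (143, 230) [0.6629 0.2155]
0.76 [314. 130.  11.  54.] sat 4.0 fit [0.49   0.4013 0.3472] 0.93
wp (0.5, -0.12, 0.28, 90) rows 10
  t [ 16.2 -49.4  -2.2] r [-0.01 -0.02  1.93]
  t [ 14.5 -49.9  -2.2] r [-0.01 -0.02  1.93]
  t [ 12.8 -50.3  -2.2] r [-0.01 -0.02  1.93]
  t [ 11.1 -50.7  -2.2] r [-0.01 -0.02  1.93]
  t [  9.4 -51.1  -2.2] r [-0.01 -0.02  1.93]
  t [  7.7 -51.4  -2.2] r [-0.01 -0.02  1.93]
  t [  6.  -51.6  -2.3] r [-0.01 -0.02  1.93]
  t [  4.2 -51.8  -2.3] r [-0.01 -0.02  1.93]
  t [  2.5 -51.9  -2.3] r [-0.01 -0.02  1.93]
  t [  0.7 -51.9  -2.3] r [-0.01 -0.02  1.93]
```

Both keys are seen in the tray and the pick is standing. Now to look at the wheel from above.

move_arm(
  deltas=[
    {"hand": 0,"tx": 16,"ty": -50,"tz": -2,"rx": 0,"ry": 0,"rz": 2},
    {"hand": 0,"tx": 14,"ty": -52,"tz": -2,"rx": 0,"ry": 0,"rz": 2},
    {"hand": 0,"tx": 12,"ty": -54,"tz": -2,"rx": 0,"ry": 0,"rz": 2},
    {"hand": 0,"tx": 10,"ty": -54,"tz": -2,"rx": 0,"ry": 0,"rz": 2},
    {"hand": 0,"tx": 8,"ty": -54,"tz": -2,"rx": 0,"ry": 0,"rz": 2},
    {"hand": 0,"tx": 6,"ty": -54,"tz": -2,"rx": 0,"ry": 0,"rz": 2},
    {"hand": 0,"tx": 3,"ty": -54,"tz": -2,"rx": 0,"ry": 0,"rz": 2},
    {"hand": 0,"tx": 1,"ty": -54,"tz": -2,"rx": 0,"ry": 0,"rz": 2},
    {"hand": 0,"tx": -5,"ty": -54,"tz": 0,"rx": 0,"ry": 0,"rz": 2},
    {"hand": 0,"tx": -10,"ty": -54,"tz": 0,"rx": 0,"ry": 0,"rz": 1.3},
  ],
)

```text
time_s: 33.52
position: [0.5313, -0.1419, 0.2735]
eef_rot: [0.0, 1.0, 0.0, -0.001]
wrist_force: [0.6, -0.2, -0.2]
width: 0.998
```

move_arm(
  deltas=[
    {"hand": 0,"tx": -8,"ty": -50,"tz": 0,"rx": 0,"ry": 0,"rz": 0},
    {"hand": 0,"tx": 0,"ty": 0,"tz": 0,"rx": 0,"ry": 0,"rz": 0},
    {"hand": 0,"tx": 0,"ty": 0,"tz": 0,"rx": 0,"ry": 0,"rz": 0},
  ],
)

```text
time_s: 33.9
position: [0.5394, -0.19, 0.2735]
eef_rot: [-0.0, 1.0, 0.001, -0.001]
wrist_force: [0.4, 0.0, 0.0]
width: 1.002
```

```bash
cat > w.py <<'E'
from fit import *
s=st(); f=cam('wrist')
for k,z in(('valve',.05),('wing1',.07)):
    for d in arm.mark_of(f,k)[:5]: r,c=d['location'];print(k,round(d['p'],2),(round(c),round(r)),pix2z(f,(c,r),z)[:2].round(4))
for d in arm.cut_out(f,'wing1'): 
    m=d['pixels']; print(round(d['p'],2),np.round(d['bbox']),m.sum())
save(f,sys.argv[1],(140,60,330,270),2.4)
E
python3 w.py wh1.png
```

```text
t 33.9 p [ 0.5394 -0.19    0.2735] yaw 90.01 w 1.002 F [0.4 0.  0. ] j [-0.34  0.33  0.07  1.32  0.   -0.34]
valve 0.62 (308, 235) [ 0.6232 -0.2033]
wing1 0.92 (362, 113) [ 0.4809 -0.1461]
wing1 0.84 (390, 232) [ 0.6107 -0.1104]
wing1 0.71 (275, 260) [ 0.6458 -0.2407]
wing1 0.61 (236, 146) [ 0.5141 -0.2753]
0.79 [366. 212.  50.  42.] 1042
0.7 [350.  98.  31.  34.] 516
0.67 [206. 133.  60.  28.] 870
0.59 [259. 245.  28.  28.] 592
```

View pics/wh1.png

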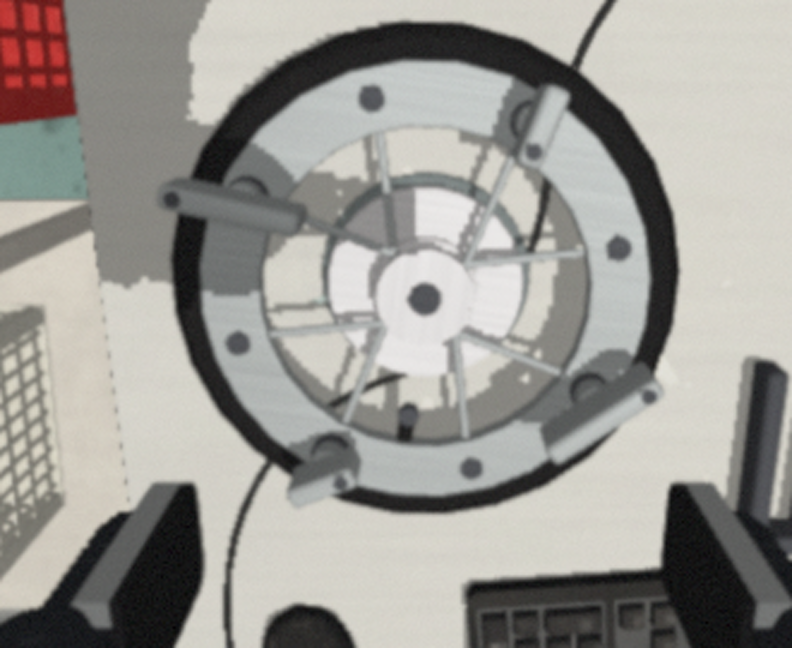

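The wheel view shows the four wings: wing 1 short at (325,478), wing 2 long at (235,205), wing 3 short at (543,125), wing 4 long at (600,415), and the valve at (407,412). That matches the described order. Next I'll fit their angles.

```bash
cat > wf.py <<'E'
from fit import *
C=np.array([.563,-.1925]); VA=np.radians(float(sys.argv[1]) if len(sys.argv)>1 else -13)
def wings(f,guess,verbose=1):
    cs=arm.cut_out(f,'wing1'); out={}
    for i,(L,y) in enumerate(zip((34,60,34,60),guess)):
        a=VA-np.radians(22.5+90*i); P=C+.095*np.array([np.cos(a),np.sin(a)]); uv=proj(f,[*P,.075])[0]
        best=min(cs,key=lambda d:np.hypot(d['bbox'][0]+d['bbox'][2]/2-uv[0],d['bbox'][1]+d['bbox'][3]/2-uv[1]),default=None)
        if best is None or np.hypot(best['bbox'][0]+best['bbox'][2]/2-uv[0],best['bbox'][1]+best['bbox'][3]/2-uv[1])>30: print('wing',i+1,'not seen'); continue
        p,q=fit([(f,best['pixels'].astype(float))],W(L),(*P,np.radians(y)),.07)
        out[i+1]=p; print('wing',i+1,'pred',P.round(4),'fit',p[:2].round(4),'yaw',np.degrees(p[2]).round(1),'iou',round(q,3))
    return out
if __name__=='__main__':
    st()
    g=[float(x) for x in sys.argv[2:6]]
    for n in('wrist','side','top'):
        f=cam(n); print(n); o=wings(f,g)
        if len(o)==4:
            c=np.mean([o[k][:2] for k in o],0); print('centre',c.round(4),'stem angle',[np.degrees(np.arctan2(*(o[k][:2]-c)[::-1])+np.radians(22.5+90*(k-1))).round(1) for k in o])
E
python3 wf.py -13 107 -100 -24 119
```

```text
t 34.1 p [ 0.5401 -0.1891  0.2748] yaw 90.14 w 1.002 F [0.2 1.3 0.7] j [-0.34  0.33  0.07  1.32  0.   -0.34]
wrist
wing 1 pred [ 0.6403 -0.2477] fit [ 0.6413 -0.2407] yaw 110.4 iou 0.795
wing 2 pred [ 0.5078 -0.2698] fit [ 0.5135 -0.2741] yaw -101.1 iou 0.87
wing 3 pred [ 0.4857 -0.1373] fit [ 0.4808 -0.1453] yaw -20.1 iou 0.842
wing 4 pred [ 0.6182 -0.1152] fit [ 0.6091 -0.1116] yaw 127.3 iou 0.852
centre [ 0.5612 -0.1929] stem angle [np.float64(-8.3), np.float64(-7.9), np.float64(351.8), np.float64(352.0)]
side
wing 1 pred [ 0.6403 -0.2477] fit [ 0.6466 -0.2404] yaw 112.2 iou 0.819
wing 2 pred [ 0.5078 -0.2698] fit [ 0.5168 -0.2725] yaw -104.4 iou 0.823
wing 3 pred [ 0.4857 -0.1373] fit [ 0.4806 -0.1434] yaw -13.5 iou 0.779
wing 4 pred [ 0.6182 -0.1152] fit [ 0.6116 -0.1094] yaw 125.5 iou 0.867
centre [ 0.5639 -0.1914] stem angle [np.float64(-8.2), np.float64(-7.7), np.float64(352.5), np.float64(352.3)]
top
wing 1 not seen
wing 2 pred [ 0.5078 -0.2698] fit [ 0.5143 -0.2736] yaw -99.4 iou 0.745
wing 3 pred [ 0.4857 -0.1373] fit [ 0.4818 -0.145 ] yaw -26.3 iou 0.756
wing 4 pred [ 0.6182 -0.1152] fit [ 0.6119 -0.1132] yaw 126.2 iou 0.76
```

```bash
python3 -c "
from h import *
plan([(.643,-.2405,.17,20)],ang=10)"
```

```text
wp (0.643, -0.2405, 0.17, 20) rows 8
  t [-12.8  -6.3  13.1] r [0.   0.   8.76]
  t [-13.6  -4.3  13.1] r [0.   0.   8.76]
  t [-14.1  -2.2  13.1] r [0.   0.   8.76]
  t [-14.3  -0.   13.1] r [0.   0.   8.76]
  t [-14.1   2.2  13.1] r [0.   0.   8.76]
  t [-13.6   4.3  13.1] r [0.   0.   8.76]
  t [-12.8   6.3  13.1] r [0.   0.   8.76]
  t [-11.7   8.2  13.1] r [0.   0.   8.76]
```

move_arm(
  deltas=[
    {"hand": 0,"tx": -12.8,"ty": -6.3,"tz": 13,"rx": 0,"ry": 0,"rz": 8.75},
    {"hand": 0,"tx": -13.6,"ty": -4.3,"tz": 13,"rx": 0,"ry": 0,"rz": 8.75},
    {"hand": 0,"tx": -14,"ty": -2.2,"tz": 13,"rx": 0,"ry": 0,"rz": 8.75},
    {"hand": 0,"tx": -14.3,"ty": 0,"tz": 13,"rx": 0,"ry": 0,"rz": 8.75},
    {"hand": 0,"tx": -14,"ty": 2.2,"tz": 13,"rx": 0,"ry": 0,"rz": 8.75},
    {"hand": 0,"tx": -13.6,"ty": 4.3,"tz": 13,"rx": 0,"ry": 0,"rz": 8.75},
    {"hand": 0,"tx": -12.8,"ty": 6.3,"tz": 13,"rx": 0,"ry": 0,"rz": 8.75},
    {"hand": 0,"tx": -11.7,"ty": 8.2,"tz": 13,"rx": 0,"ry": 0,"rz": 8.75},
    {"hand": 0,"tx": 0,"ty": 0,"tz": 0,"rx": 0,"ry": 0,"rz": 0},
    {"hand": 0,"tx": 0,"ty": 0,"tz": 0,"rx": 0,"ry": 0,"rz": 0},
  ],
)

```text
time_s: 35.65
position: [0.6422, -0.2405, 0.1712]
eef_rot: [0.572, 0.82, -0.0, -0.0]
wrist_force: [-0.6, -0.7, -0.4]
width: 1.004
```

```bash
cat > wc.py <<'E'
# close-up of one wing: number, yaw guess, picture name
from fit import *
i=int(sys.argv[1]); yaw=float(sys.argv[2]); L=(34,60,34,60)[i-1]
a=np.radians(-8.1-22.5-90*(i-1)); P=np.array([.562,-.192])+.095*np.array([np.cos(a),np.sin(a)])
st(); f=cam('wrist'); uv=proj(f,[*P,.075])[0]; print('pred',P.round(4),uv.round())
cs=arm.cut_out(f,'wing%d'%i)
for d in cs:
    b=d['bbox']
    if np.hypot(b[0]+b[2]/2-uv[0],b[1]+b[3]/2-uv[1])>50: continue
    m=d['pixels'].astype(np.uint8); p,q=fit([(f,m.astype(float))],W(L),(*P,np.radians(yaw)),.07)
    print('p',round(d['p'],2),np.round(b),'fit',p[:2].round(4),'yaw',np.degrees(p[2]).round(2),'iou',round(q,3))
    # independent: straight edges (LSD) inside the dilated mask, as directions on z=.084
    g=cv2.cvtColor(f['img'],cv2.COLOR_RGB2GRAY); k=cv2.dilate(m,np.ones((9,9)))
    ls=cv2.createLineSegmentDetector(2).detect(g)[0]
    for x1,y1,x2,y2 in ls[:,0]:
        n=np.hypot(x2-x1,y2-y1); 
        if n<18 or not all(k[int(np.clip(round(y),0,399)),int(np.clip(round(x),0,639))] for x,y in((x1,y1),(x2,y2))): continue
        A,B=pix2z(f,(x1,y1),.084),pix2z(f,(x2,y2),.084); t=np.degrees(np.arctan2(*(B-A)[1::-1]))
        d_=(t-yaw+90)%180-90+yaw
        if abs(d_-yaw)<25: print('  line',np.round([x1,y1,x2,y2]),'mm',round(1000*np.linalg.norm(B-A),1),'yaw',round(d_,1),'mid',((A+B)/2)[:2].round(4))
np.savez('last.npz',img=f['img']); u,v=np.round(uv).astype(int)
im=f['img'][max(v-60,0):v+60,u-75:u+75,::-1]; cv2.imwrite('pics/'+sys.argv[3],cv2.resize(im,None,fx=5,fy=5,interpolation=cv2.INTER_CUBIC))
E
python3 wc.py 1 110 c1.png
```

```text
t 35.65 p [ 0.6422 -0.2405  0.1712] yaw 20.17 w 1.004 F [-0.6 -0.7 -0.4] j [-0.36  0.57  0.19  1.2   0.    0.86]
pred [ 0.6438 -0.2404] [323. 203.]
p 0.69 [314. 174.  18.  54.] fit [ 0.6433 -0.24  ] yaw 111.93 iou 0.811
  line [331. 224. 330. 199.] mm 19.5 yaw 113.0 mid [ 0.65   -0.2424]
  line [317. 197. 317. 227.] mm 23.3 yaw 110.1 mid [ 0.6411 -0.2458]
```

View pics/c1.png

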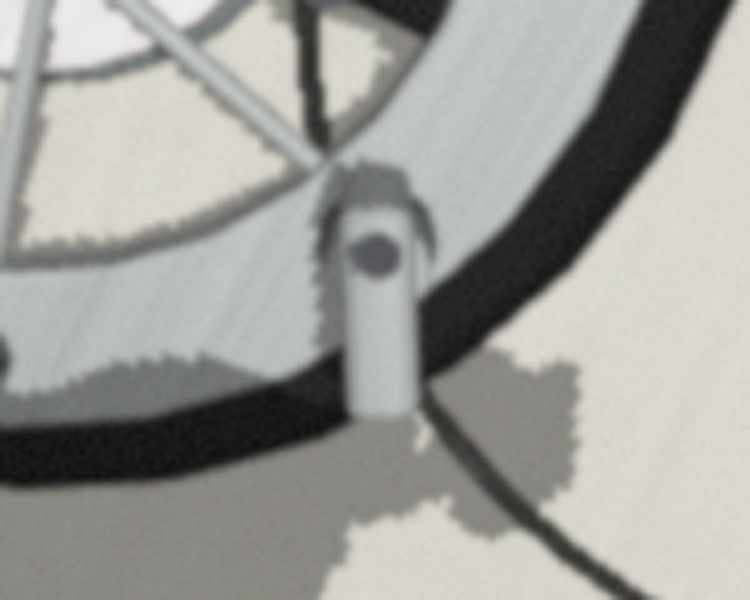

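Close-up: wing 1's top face is nearly parallel to the image vertical, with its axis at column ~381 of 750 and the dimple at the top. That puts its yaw at ≈ 111.5°, and the wing about 2 mm to tool +y. Descending with that correction.

move_arm(
  deltas=[
    {"hand": 0,"tx": 0,"ty": 2,"tz": 30,"rx": 0,"ry": 0,"rz": -1.3},
    {"hand": 0,"tx": 0,"ty": 0,"tz": 35,"rx": 0,"ry": 0,"rz": 0},
    {"hand": 0,"tx": 0,"ty": 0,"tz": 30,"rx": 0,"ry": 0,"rz": 0},
    {"hand": 0,"tx": 0,"ty": 0,"tz": 15,"rx": 0,"ry": 0,"rz": 0},
    {"hand": 150,"tx": 0,"ty": 0,"tz": 0,"rx": 0,"ry": 0,"rz": 0},
    {"hand": 195,"tx": 0,"ty": 0,"tz": 0,"rx": 0,"ry": 0,"rz": 0},
    {"hand": 195,"tx": 0,"ty": 0,"tz": 0,"rx": 0,"ry": 0,"rz": 0},
    {"hand": 195,"tx": 0,"ty": 0,"tz": 0,"rx": 0,"ry": 0,"rz": 0},
  ],
)

```text
time_s: 36.75
position: [0.6451, -0.2403, 0.0619]
eef_rot: [0.564, 0.826, 0.0, 0.001]
wrist_force: [-0.1, 0.2, -0.1]
width: 0.236
```

```bash
python3 -c "
from h import *
s=st();print(s['wrist_torque'])"
```

```text
t 36.75 p [ 0.6451 -0.2403  0.0619] yaw 21.34 w 0.236 F [-0.1  0.2 -0.1] j [-0.36  0.64  0.03  0.96 -0.    0.84]
[ 0.01385852  0.02848838 -0.094339  ]
```

move_arm(
  deltas=[
    {"hand": 210,"tx": 0,"ty": 0,"tz": 0,"rx": 0,"ry": 0,"rz": 0},
    {"hand": 210,"tx": 0,"ty": 0,"tz": 0,"rx": 0,"ry": 0,"rz": 0},
  ],
)

```text
time_s: 37.0
position: [0.6444, -0.24, 0.0609]
eef_rot: [0.564, 0.826, -0.0, 0.0]
wrist_force: [0.1, 0.3, 0.7]
width: 0.178
```

move_arm(
  deltas=[
    {"hand": 217,"tx": 0,"ty": 0,"tz": 0,"rx": 0,"ry": 0,"rz": 0},
    {"hand": 217,"tx": 0,"ty": 0,"tz": 0,"rx": 0,"ry": 0,"rz": 0},
  ],
)

```text
time_s: 37.25
position: [0.6444, -0.24, 0.0608]
eef_rot: [0.564, 0.826, -0.0, -0.0]
wrist_force: [0.3, 0.3, -0.0]
width: 0.149
```

```bash
python3 -c "
from h import *
s=st();print(s['wrist_torque'])"
```

```text
t 37.25 p [ 0.6444 -0.24    0.0608] yaw 21.34 w 0.149 F [ 0.3  0.3 -0. ] j [-0.36  0.64  0.02  0.96  0.    0.84]
[ 0.01082401  0.06315272 -0.00392253]
```

move_arm(
  deltas=[
    {"hand": 255,"tx": 0,"ty": 0,"tz": 0,"rx": 0,"ry": 0,"rz": 0},
    {"hand": 255,"tx": 0,"ty": 0,"tz": 0,"rx": 0,"ry": 0,"rz": 0},
    {"hand": 255,"tx": 0,"ty": 0,"tz": 0,"rx": 0,"ry": 0,"rz": 5},
    {"hand": 255,"tx": 0,"ty": 0,"tz": 0,"rx": 0,"ry": 0,"rz": 10},
  ],
)

```text
time_s: 37.75
position: [0.6452, -0.2397, 0.0609]
eef_rot: [0.669, 0.744, 0.001, 0.0]
wrist_force: [2.8, 1.1, -0.7]
width: 0.115
```

```bash
python3 -c "
from h import *
s=st();print(s['wrist_torque'])"
```

```text
t 37.75 p [ 0.6452 -0.2397  0.0609] yaw 6.07 w 0.115 F [ 2.8  1.1 -0.7] j [-0.36  0.64  0.02  0.96  0.    1.11]
[ 0.31783721 -0.38303317  0.05981991]
```

move_arm(
  deltas=[
    {"hand": 255,"tx": 0,"ty": 0,"tz": 0,"rx": 0,"ry": 0,"rz": 10},
    {"hand": 255,"tx": 0,"ty": 0,"tz": 0,"rx": 0,"ry": 0,"rz": 10},
    {"hand": 255,"tx": 0,"ty": 0,"tz": 0,"rx": 0,"ry": 0,"rz": 10},
    {"hand": 255,"tx": 0,"ty": 0,"tz": 0,"rx": 0,"ry": 0,"rz": 10},
    {"hand": 255,"tx": 0,"ty": 0,"tz": 0,"rx": 0,"ry": 0,"rz": 10},
    {"hand": 255,"tx": 0,"ty": 0,"tz": 0,"rx": 0,"ry": 0,"rz": 10},
    {"hand": 255,"tx": 0,"ty": 0,"tz": 0,"rx": 0,"ry": 0,"rz": 9},
    {"hand": 255,"tx": 0,"ty": 0,"tz": 0,"rx": 0,"ry": 0,"rz": 5},
    {"hand": 255,"tx": 0,"ty": 0,"tz": 0,"rx": 0,"ry": 0,"rz": 0},
    {"hand": 255,"tx": 0,"ty": 0,"tz": 0,"rx": 0,"ry": 0,"rz": 0},
  ],
)

```text
time_s: 39.0
position: [0.6471, -0.2408, 0.061]
eef_rot: [0.981, 0.194, 0.002, 0.001]
wrist_force: [6.0, -1.9, -3.6]
width: 0.117
```

```bash
python3 -c "
from h import *
s=st();print(s['wrist_torque'])"
```

```text
t 39.0 p [ 0.6471 -0.2408  0.061 ] yaw -67.67 w 0.117 F [ 6.  -1.9 -3.6] j [-0.36  0.64  0.03  0.95  0.    2.4 ]
[-0.15211543 -1.11637636 -0.09812273]
```

move_arm(
  deltas=[
    {"hand": 255,"tx": 0,"ty": 0,"tz": 0,"rx": 0,"ry": 0,"rz": 0.9},
    {"hand": 255,"tx": 0,"ty": 0,"tz": 0,"rx": 0,"ry": 0,"rz": 0},
    {"hand": 130,"tx": 0,"ty": 0,"tz": 0,"rx": 0,"ry": 0,"rz": 0},
    {"hand": 100,"tx": 0,"ty": 0,"tz": 0,"rx": 0,"ry": 0,"rz": 0},
    {"hand": 0,"tx": 0,"ty": 0,"tz": 0,"rx": 0,"ry": 0,"rz": 0},
    {"hand": 0,"tx": 0,"ty": 0,"tz": -30,"rx": 0,"ry": 0,"rz": 0},
    {"hand": 0,"tx": 0,"ty": 0,"tz": -45,"rx": 0,"ry": 0,"rz": 0},
    {"hand": 0,"tx": 0,"ty": 0,"tz": -35,"rx": 0,"ry": 0,"rz": 0},
    {"hand": 0,"tx": 0,"ty": 0,"tz": 0,"rx": 0,"ry": 0,"rz": 0},
    {"hand": 0,"tx": 0,"ty": 0,"tz": 0,"rx": 0,"ry": 0,"rz": 0},
  ],
)

```text
time_s: 40.25
position: [0.6439, -0.2399, 0.1703]
eef_rot: [0.983, 0.186, -0.0, -0.0]
wrist_force: [-0.3, -0.3, 0.4]
width: 1.005
```

```bash
python3 wc.py 1 21.5 c2.png; python3 -c "
from h import *
plan([(.513,-.274,.17,70),(.513,-.274,.17,169)],ang=10)"
```

```text
t 40.25 p [ 0.6439 -0.2399  0.1703] yaw -68.56 w 1.005 F [-0.3 -0.3  0.4] j [-0.36  0.57  0.2   1.2  -0.    2.41]
pred [ 0.6438 -0.2404] [322. 200.]
p 0.91 [311. 174.  19.  50.] fit [ 0.6442 -0.2402] yaw 21.62 iou 0.794
  line [328. 207. 330. 181.] mm 19.7 yaw 17.5 mid [ 0.6525 -0.2422]
wp (0.513, -0.274, 0.17, 70) rows 14
  t [-9.6 -1.1 -0. ] r [-0.02 -0.01 -9.9 ]
  t [-9.2 -2.7 -0. ] r [-0.02 -0.01 -9.9 ]
  t [-8.6 -4.3 -0. ] r [-0.02 -0.01 -9.9 ]
  t [-7.8 -5.7 -0. ] r [-0.02 -0.01 -9.9 ]
  t [-6.7 -7.  -0. ] r [-0.02 -0.01 -9.9 ]
  t [-5.4 -8.  -0. ] r [-0.02 -0.01 -9.9 ]
  t [-3.9 -8.8 -0. ] r [-0.02 -0.01 -9.9 ]
  t [-2.3 -9.3 -0. ] r [-0.02 -0.01 -9.9 ]
  t [-0.7 -9.6 -0. ] r [-0.02 -0.01 -9.9 ]
  t [ 1.  -9.6 -0. ] r [-0.02 -0.01 -9.9 ]
  t [ 2.6 -9.3 -0.1] r [-0.02 -0.01 -9.9 ]
  t [ 4.1 -8.7 -0.1] r [-0.02 -0.01 -9.9 ]
  t [ 5.6 -7.8 -0.1] r [-0.02 -0.01 -9.9 ]
  t [ 6.8 -6.8 -0.1] r [-0.02 -0.01 -9.9 ]
wp (0.513, -0.274, 0.17, 169) rows 10
  t [0. 0. 0.] r [ 0.   0.  -9.9]
  t [0. 0. 0.] r [ 0.   0.  -9.9]
  t [0. 0. 0.] r [ 0.   0.  -9.9]
  t [0. 0. 0.] r [ 0.   0.  -9.9]
  t [0. 0. 0.] r [ 0.   0.  -9.9]
  t [0. 0. 0.] r [ 0.   0.  -9.9]
  t [0. 0. 0.] r [ 0.   0.  -9.9]
  t [0. 0. 0.] r [ 0.   0.  -9.9]
  t [0. 0. 0.] r [ 0.   0.  -9.9]
  t [0. 0. 0.] r [ 0.   0.  -9.9]
```

Wing 1 read 111.9° before and 21.6° after, so it turned 90.3°. Now to wing 2, approached so that 180° of joint travel is available.

move_arm(
  deltas=[
    {"hand": 0,"tx": -45,"ty": -5.4,"tz": 0,"rx": 0,"ry": 0,"rz": 0},
    {"hand": 0,"tx": -45,"ty": -5.4,"tz": 0,"rx": 0,"ry": 0,"rz": 0},
    {"hand": 0,"tx": -44.4,"ty": -5.4,"tz": 0,"rx": 0,"ry": 0,"rz": 0},
    {"hand": 0,"tx": 0,"ty": 0,"tz": 0,"rx": 0,"ry": 0,"rz": -10.4},
    {"hand": 0,"tx": 0,"ty": 0,"tz": 0,"rx": 0,"ry": 0,"rz": -10.4},
    {"hand": 0,"tx": 0,"ty": 0,"tz": 0,"rx": 0,"ry": 0,"rz": -10.4},
    {"hand": 0,"tx": 0,"ty": 0,"tz": 0,"rx": 0,"ry": 0,"rz": -10.4},
    {"hand": 0,"tx": 0,"ty": 0,"tz": 0,"rx": 0,"ry": 0,"rz": -10.4},
    {"hand": 0,"tx": 0,"ty": 0,"tz": 0,"rx": 0,"ry": 0,"rz": -10.4},
    {"hand": 0,"tx": 0,"ty": 0,"tz": 0,"rx": 0,"ry": 0,"rz": -10.4},
  ],
)

```text
time_s: 41.6
position: [0.5124, -0.2736, 0.1693]
eef_rot: [0.678, 0.735, -0.0, -0.001]
wrist_force: [-0.5, 0.0, 0.0]
width: 1.0
```

move_arm(
  deltas=[
    {"hand": 0,"tx": 0,"ty": 0,"tz": 0,"rx": 0,"ry": 0,"rz": -10.4},
    {"hand": 0,"tx": 0,"ty": 0,"tz": 0,"rx": 0,"ry": 0,"rz": -10.4},
    {"hand": 0,"tx": 0,"ty": 0,"tz": 0,"rx": 0,"ry": 0,"rz": -10.4},
    {"hand": 0,"tx": 0,"ty": 0,"tz": 0,"rx": 0,"ry": 0,"rz": -10.4},
    {"hand": 0,"tx": 0,"ty": 0,"tz": 0,"rx": 0,"ry": 0,"rz": -10.4},
    {"hand": 0,"tx": 0,"ty": 0,"tz": 0,"rx": 0,"ry": 0,"rz": -10.4},
    {"hand": 0,"tx": 0,"ty": 0,"tz": 0,"rx": 0,"ry": 0,"rz": -10.4},
    {"hand": 0,"tx": 0,"ty": 0,"tz": 0,"rx": 0,"ry": 0,"rz": -10.4},
    {"hand": 0,"tx": 0,"ty": 0,"tz": 0,"rx": 0,"ry": 0,"rz": -10.4},
    {"hand": 0,"tx": 0,"ty": 0,"tz": 0,"rx": 0,"ry": 0,"rz": -10.4},
  ],
)

```text
time_s: 42.85
position: [0.5124, -0.2736, 0.1693]
eef_rot: [-0.161, 0.987, 0.001, -0.001]
wrist_force: [0.0, -1.1, 0.1]
width: 1.0
```

move_arm(
  deltas=[
    {"hand": 0,"tx": 0,"ty": 0,"tz": 0,"rx": 0,"ry": 0,"rz": -10.4},
    {"hand": 0,"tx": 0,"ty": 0,"tz": 0,"rx": 0,"ry": 0,"rz": -10.4},
    {"hand": 0,"tx": 0,"ty": 0,"tz": 0,"rx": 0,"ry": 0,"rz": -10.4},
    {"hand": 0,"tx": 0,"ty": 0,"tz": 0,"rx": 0,"ry": 0,"rz": -10.4},
    {"hand": 0,"tx": 0,"ty": 0,"tz": 0,"rx": 0,"ry": 0,"rz": -10.4},
    {"hand": 0,"tx": 0,"ty": 0,"tz": 0,"rx": 0,"ry": 0,"rz": -8},
    {"hand": 0,"tx": 0,"ty": 0,"tz": 0,"rx": 0,"ry": 0,"rz": 0},
    {"hand": 0,"tx": 0,"ty": 0,"tz": 0,"rx": 0,"ry": 0,"rz": 0},
  ],
)

```text
time_s: 43.85
position: [0.513, -0.2739, 0.1701]
eef_rot: [-0.63, 0.776, 0.001, -0.0]
wrist_force: [-0.2, -0.7, -0.2]
width: 1.001
```

```bash
python3 wc.py 2 -101 c3.png
```

```text
t 43.85 p [ 0.513  -0.2739  0.1701] yaw 168.13 w 1.001 F [-0.2 -0.7 -0.2] j [-0.49  0.39 -0.11  1.07 -0.   -1.85]
pred [ 0.5136 -0.2738] [317. 201.]
p 0.8 [305. 155.  19.  88.] fit [ 0.5138 -0.275 ] yaw -102.7 iou 0.861
  line [320. 204. 322. 178.] mm 19.7 yaw -107.0 mid [ 0.5084 -0.2828]
  line [311. 178. 311. 213.] mm 26.2 yaw -101.6 mid [ 0.5163 -0.2811]
  line [308. 214. 310. 237.] mm 18.1 yaw -97.8 mid [ 0.5221 -0.2588]
  line [324. 191. 324. 221.] mm 22.9 yaw -101.4 mid [ 0.5086 -0.2718]
  line [320. 224. 320. 206.] mm 14.6 yaw -102.9 mid [ 0.5128 -0.2654]
```

move_arm(
  deltas=[
    {"hand": 0,"tx": 0,"ty": -1.3,"tz": 30,"rx": 0,"ry": 0,"rz": 0.3},
    {"hand": 0,"tx": 0,"ty": 0,"tz": 35,"rx": 0,"ry": 0,"rz": 0},
    {"hand": 0,"tx": 0,"ty": 0,"tz": 29,"rx": 0,"ry": 0,"rz": 0},
    {"hand": 0,"tx": 0,"ty": 0,"tz": 15,"rx": 0,"ry": 0,"rz": 0},
    {"hand": 150,"tx": 0,"ty": 0,"tz": 0,"rx": 0,"ry": 0,"rz": 0},
    {"hand": 210,"tx": 0,"ty": 0,"tz": 0,"rx": 0,"ry": 0,"rz": 0},
    {"hand": 210,"tx": 0,"ty": 0,"tz": 0,"rx": 0,"ry": 0,"rz": 0},
    {"hand": 210,"tx": 0,"ty": 0,"tz": 0,"rx": 0,"ry": 0,"rz": 0},
  ],
)

```text
time_s: 44.95
position: [0.5153, -0.2747, 0.0627]
eef_rot: [-0.629, 0.777, -0.001, 0.0]
wrist_force: [-0.1, -0.9, -0.9]
width: 0.18
```

move_arm(
  deltas=[
    {"hand": 217,"tx": 0,"ty": 0,"tz": 0,"rx": 0,"ry": 0,"rz": 0},
    {"hand": 217,"tx": 0,"ty": 0,"tz": 0,"rx": 0,"ry": 0,"rz": 0},
  ],
)

```text
time_s: 45.2
position: [0.5148, -0.2744, 0.062]
eef_rot: [-0.629, 0.777, -0.0, 0.0]
wrist_force: [0.6, 0.2, 0.1]
width: 0.148
```

```bash
python3 -c "
from h import *
s=st();print(s['wrist_torque'])"
```

```text
t 45.2 p [ 0.5148 -0.2744  0.062 ] yaw 167.94 w 0.148 F [0.6 0.2 0.1] j [-0.49  0.48 -0.28  0.82  0.   -1.85]
[-0.02210654 -0.01514209 -0.057253  ]
```

move_arm(
  deltas=[
    {"hand": 255,"tx": 0,"ty": 0,"tz": 0,"rx": 0,"ry": 0,"rz": 0},
    {"hand": 255,"tx": 0,"ty": 0,"tz": 0,"rx": 0,"ry": 0,"rz": 0},
    {"hand": 255,"tx": 0,"ty": 0,"tz": 0,"rx": 0,"ry": 0,"rz": 5},
    {"hand": 255,"tx": 0,"ty": 0,"tz": 0,"rx": 0,"ry": 0,"rz": 10},
    {"hand": 255,"tx": 0,"ty": 0,"tz": 0,"rx": 0,"ry": 0,"rz": 10},
    {"hand": 255,"tx": 0,"ty": 0,"tz": 0,"rx": 0,"ry": 0,"rz": 10},
    {"hand": 255,"tx": 0,"ty": 0,"tz": 0,"rx": 0,"ry": 0,"rz": 10},
    {"hand": 255,"tx": 0,"ty": 0,"tz": 0,"rx": 0,"ry": 0,"rz": 10},
    {"hand": 255,"tx": 0,"ty": 0,"tz": 0,"rx": 0,"ry": 0,"rz": 10},
    {"hand": 255,"tx": 0,"ty": 0,"tz": 0,"rx": 0,"ry": 0,"rz": 10},
  ],
)

```text
time_s: 46.45
position: [0.516, -0.275, 0.0622]
eef_rot: [-0.023, 1.0, -0.001, 0.001]
wrist_force: [2.2, -0.9, 1.1]
width: 0.118
```

```bash
python3 -c "
from h import *
s=st();print(s['wrist_torque'])"
```

```text
t 46.45 p [ 0.516  -0.275   0.0622] yaw 92.63 w 0.118 F [ 2.2 -0.9  1.1] j [-0.49  0.48 -0.27  0.82 -0.   -0.54]
[-0.14691027 -0.50719053  0.07494388]
```

move_arm(
  deltas=[
    {"hand": 255,"tx": 0,"ty": 0,"tz": 0,"rx": 0,"ry": 0,"rz": 10},
    {"hand": 255,"tx": 0,"ty": 0,"tz": 0,"rx": 0,"ry": 0,"rz": 10},
    {"hand": 255,"tx": 0,"ty": 0,"tz": 0,"rx": 0,"ry": 0,"rz": 10},
    {"hand": 255,"tx": 0,"ty": 0,"tz": 0,"rx": 0,"ry": 0,"rz": 10},
    {"hand": 255,"tx": 0,"ty": 0,"tz": 0,"rx": 0,"ry": 0,"rz": 10},
    {"hand": 255,"tx": 0,"ty": 0,"tz": 0,"rx": 0,"ry": 0,"rz": 10},
    {"hand": 255,"tx": 0,"ty": 0,"tz": 0,"rx": 0,"ry": 0,"rz": 10},
    {"hand": 255,"tx": 0,"ty": 0,"tz": 0,"rx": 0,"ry": 0,"rz": 10},
    {"hand": 255,"tx": 0,"ty": 0,"tz": 0,"rx": 0,"ry": 0,"rz": 10},
    {"hand": 255,"tx": 0,"ty": 0,"tz": 0,"rx": 0,"ry": 0,"rz": 8},
  ],
)

```text
time_s: 47.7
position: [0.5154, -0.2757, 0.0622]
eef_rot: [0.739, 0.673, -0.0, 0.001]
wrist_force: [1.7, -3.1, 0.4]
width: 0.115
```

move_arm(
  deltas=[
    {"hand": 255,"tx": 0,"ty": 0,"tz": 0,"rx": 0,"ry": 0,"rz": 6},
    {"hand": 255,"tx": 0,"ty": 0,"tz": 0,"rx": 0,"ry": 0,"rz": 0},
    {"hand": 255,"tx": 0,"ty": 0,"tz": 0,"rx": 0,"ry": 0,"rz": 0},
  ],
)

```text
time_s: 48.08
position: [0.5153, -0.2756, 0.0622]
eef_rot: [0.772, 0.636, -0.0, 0.001]
wrist_force: [1.9, -5.0, 1.6]
width: 0.113
```

```bash
python3 -c "
from h import *
s=st();print(s['wrist_torque'])"
```

```text
t 48.08 p [ 0.5153 -0.2756  0.0622] yaw -11.01 w 0.113 F [ 1.9 -5.   1.6] j [-0.49  0.48 -0.27  0.82 -0.    1.27]
[-0.97711025 -0.37254564 -0.07155952]
```

move_arm(
  deltas=[
    {"hand": 255,"tx": 0,"ty": 0,"tz": 0,"rx": 0,"ry": 0,"rz": 1.2},
    {"hand": 255,"tx": 0,"ty": 0,"tz": 0,"rx": 0,"ry": 0,"rz": 0},
    {"hand": 130,"tx": 0,"ty": 0,"tz": 0,"rx": 0,"ry": 0,"rz": 0},
    {"hand": 100,"tx": 0,"ty": 0,"tz": 0,"rx": 0,"ry": 0,"rz": 0},
    {"hand": 0,"tx": 0,"ty": 0,"tz": 0,"rx": 0,"ry": 0,"rz": 0},
    {"hand": 0,"tx": 0,"ty": 0,"tz": -30,"rx": 0,"ry": 0,"rz": 0},
    {"hand": 0,"tx": 0,"ty": 0,"tz": -45,"rx": 0,"ry": 0,"rz": 0},
    {"hand": 0,"tx": 0,"ty": 0,"tz": -33,"rx": 0,"ry": 0,"rz": 0},
    {"hand": 0,"tx": 0,"ty": 0,"tz": 0,"rx": 0,"ry": 0,"rz": 0},
    {"hand": 0,"tx": 0,"ty": 0,"tz": 0,"rx": 0,"ry": 0,"rz": 0},
  ],
)

```text
time_s: 49.32
position: [0.5141, -0.2739, 0.1691]
eef_rot: [0.779, 0.628, -0.0, -0.001]
wrist_force: [0.5, 0.5, -0.5]
width: 1.001
```

```bash
python3 wc.py 2 78 c4.png; python3 -c "
from h import *
plan([(.4805,-.144,.17,68)],ang=10)"
```

```text
t 49.33 p [ 0.5141 -0.2739  0.1691] yaw -12.25 w 1.001 F [ 0.5  0.5 -0.5] j [-0.49  0.39 -0.11  1.07  0.    1.29]
pred [ 0.5136 -0.2738] [321. 202.]
p 0.65 [311. 159.  22.  86.] fit [ 0.5142 -0.2741] yaw 77.52 iou 0.889
  line [329. 228. 328. 179.] mm 36.9 yaw 79.2 mid [ 0.5186 -0.2734]
  line [316. 181. 316. 228.] mm 36.0 yaw 77.2 mid [ 0.5098 -0.272 ]
wp (0.4805, -0.144, 0.17, 68) rows 9
  t [13.3 -6.7 -0.2] r [-0.01 -0.02 -8.92]
  t [14.2 -4.5 -0.2] r [-0.01 -0.02 -8.92]
  t [14.7 -2.3 -0.2] r [-0.01 -0.02 -8.92]
  t [14.9  0.  -0.2] r [-0.01 -0.02 -8.92]
  t [14.7  2.4 -0.2] r [-0.01 -0.02 -8.92]
  t [14.1  4.6 -0.2] r [-0.01 -0.02 -8.92]
  t [13.3  6.7 -0.2] r [-0.01 -0.02 -8.92]
  t [12.1  8.7 -0.2] r [-0.01 -0.02 -8.92]
  t [10.6 10.5 -0.2] r [-0.01 -0.02 -8.92]
```

Wing 2: −102.7° → 77.5°, so it turned 179.8°. On to wing 3.

move_arm(
  deltas=[
    {"hand": 0,"tx": 13.3,"ty": -6.7,"tz": 0,"rx": 0,"ry": 0,"rz": -8.9},
    {"hand": 0,"tx": 14.2,"ty": -4.5,"tz": 0,"rx": 0,"ry": 0,"rz": -8.9},
    {"hand": 0,"tx": 14.7,"ty": -2.3,"tz": 0,"rx": 0,"ry": 0,"rz": -8.9},
    {"hand": 0,"tx": 14.9,"ty": 0,"tz": 0,"rx": 0,"ry": 0,"rz": -8.9},
    {"hand": 0,"tx": 14.7,"ty": 2.4,"tz": 0,"rx": 0,"ry": 0,"rz": -8.9},
    {"hand": 0,"tx": 14.1,"ty": 4.6,"tz": 0,"rx": 0,"ry": 0,"rz": -8.9},
    {"hand": 0,"tx": 13.3,"ty": 6.7,"tz": 0,"rx": 0,"ry": 0,"rz": -8.9},
    {"hand": 0,"tx": 12.1,"ty": 8.7,"tz": 0,"rx": 0,"ry": 0,"rz": -8.9},
    {"hand": 0,"tx": 10.6,"ty": 10.5,"tz": 0,"rx": 0,"ry": 0,"rz": -8.9},
  ],
)

```text
time_s: 50.55
position: [0.4804, -0.1437, 0.1684]
eef_rot: [0.19, 0.982, 0.0, -0.001]
wrist_force: [-0.1, 0.1, 0.1]
width: 1.003
```

move_arm(
  deltas=[
    {"hand": 0,"tx": 0,"ty": 0,"tz": 0,"rx": 0,"ry": 0,"rz": 0},
    {"hand": 0,"tx": 0,"ty": 0,"tz": 0,"rx": 0,"ry": 0,"rz": 0},
  ],
)

```text
time_s: 50.8
position: [0.4814, -0.1447, 0.1692]
eef_rot: [0.193, 0.981, -0.0, -0.0]
wrist_force: [-0.0, -0.2, -0.1]
width: 0.998
```

```bash
python3 wc.py 3 -22 c5.png
```

```text
t 50.8 p [ 0.4814 -0.1447  0.1692] yaw 67.72 w 0.998 F [-0.  -0.2 -0.1] j [-0.29  0.26 -0.31  1.   -0.    0.1 ]
pred [ 0.4802 -0.1436] [320. 202.]
p 0.55 [305. 178.  29.  50.] fit [ 0.4798 -0.1441] yaw -20.99 iou 0.849
```

```bash
cat > le.py <<'E'
# averaged frame, LSD on 3x upsample, lines near wing centre. args: wing yaw
from fit import *
i=int(sys.argv[1]); yaw=float(sys.argv[2]); L=(34,60,34,60)[i-1]
a=np.radians(-8.1-22.5-90*(i-1)); P=np.array([.562,-.192])+.095*np.array([np.cos(a),np.sin(a)])
fs=[cam('wrist') for _ in range(4)]; f=fs[0]
for g in fs:
    for d in arm.cut_out(g,'wing%d'%i):
        b=d['bbox']; uv=proj(g,[*P,.075])[0]
        if np.hypot(b[0]+b[2]/2-uv[0],b[1]+b[3]/2-uv[1])<50:
            p,q=fit([(g,d['pixels'].astype(float))],W(L),(*P,np.radians(yaw)),.07); print('fit',p[:2].round(4),np.degrees(p[2]).round(2),round(q,3),np.round(b))
im=np.mean([g['img'] for g in fs],0).astype(np.uint8); u,v=np.round(uv).astype(int); x0,y0=u-60,max(v-70,0)
c=cv2.cvtColor(cv2.resize(im[y0:v+70,x0:u+60],None,fx=3,fy=3,interpolation=cv2.INTER_CUBIC),cv2.COLOR_RGB2GRAY)
for l in cv2.createLineSegmentDetector(2).detect(c)[0][:,0]:
    q=(l+.5)/3-.5+np.array([x0,y0,x0,y0]); A,B=pix2z(f,q[:2],.084),pix2z(f,q[2:],.084); n=1000*np.linalg.norm(B-A)
    t=(np.degrees(np.arctan2(*(B-A)[1::-1]))-yaw+90)%180-90+yaw; M=((A+B)/2)[:2]
    w=(M-P)@np.array([-np.sin(np.radians(yaw)),np.cos(np.radians(yaw))])*1000
    if n>9 and abs(t-yaw)<15 and abs(w)<14 and np.linalg.norm(M-P)<L/2000+.008: print('line',q.round(),'mm',round(n,1),'yaw',round(t,1),'offset',round(w,1))
cv2.imwrite('pics/le%s.png'%sys.argv[3],cv2.resize(im[y0:v+70,x0:u+60,::-1],None,fx=4,fy=4,interpolation=cv2.INTER_CUBIC))
E
python3 le.py 3 -22 a
```

```text
fit [ 0.4805 -0.1444] -20.83 0.812 [307. 177.  27.  51.]
fit [ 0.479  -0.1437] -20.31 0.831 [309. 174.  22.  50.]
fit [ 0.4806 -0.1444] -20.4 0.84 [307. 176.  25.  50.]
fit [ 0.4789 -0.1437] -21.88 0.78 [308. 174.  24.  53.]
```

move_arm(
  deltas=[
    {"hand": 0,"tx": 1.5,"ty": 0.2,"tz": 30,"rx": 0,"ry": 0,"rz": -1.4},
    {"hand": 0,"tx": 0,"ty": 0,"tz": 35,"rx": 0,"ry": 0,"rz": 0},
    {"hand": 0,"tx": 0,"ty": 0,"tz": 28,"rx": 0,"ry": 0,"rz": 0},
    {"hand": 0,"tx": 0,"ty": 0,"tz": 15,"rx": 0,"ry": 0,"rz": 0},
    {"hand": 150,"tx": 0,"ty": 0,"tz": 0,"rx": 0,"ry": 0,"rz": 0},
    {"hand": 210,"tx": 0,"ty": 0,"tz": 0,"rx": 0,"ry": 0,"rz": 0},
    {"hand": 210,"tx": 0,"ty": 0,"tz": 0,"rx": 0,"ry": 0,"rz": 0},
    {"hand": 210,"tx": 0,"ty": 0,"tz": 0,"rx": 0,"ry": 0,"rz": 0},
  ],
)

```text
time_s: 52.3
position: [0.4808, -0.1439, 0.0625]
eef_rot: [0.18, 0.984, -0.0, 0.001]
wrist_force: [0.2, 0.1, -0.6]
width: 0.181
```

move_arm(
  deltas=[
    {"hand": 217,"tx": 0,"ty": 0,"tz": 0,"rx": 0,"ry": 0,"rz": 0},
    {"hand": 217,"tx": 0,"ty": 0,"tz": 0,"rx": 0,"ry": 0,"rz": 0},
  ],
)

```text
time_s: 52.55
position: [0.4803, -0.1438, 0.062]
eef_rot: [0.18, 0.984, -0.0, 0.0]
wrist_force: [0.4, -0.9, -0.0]
width: 0.151
```

```bash
python3 -c "
from h import *
s=st();print(s['wrist_torque'])"
```

```text
t 52.55 p [ 0.4803 -0.1438  0.062 ] yaw 69.24 w 0.151 F [ 0.4 -0.9 -0. ] j [-0.29  0.36 -0.48  0.73 -0.    0.07]
[-0.01969343  0.01839644 -0.05791602]
```

move_arm(
  deltas=[
    {"hand": 255,"tx": 0,"ty": 0,"tz": 0,"rx": 0,"ry": 0,"rz": 0},
    {"hand": 255,"tx": 0,"ty": 0,"tz": 0,"rx": 0,"ry": 0,"rz": 0},
    {"hand": 255,"tx": 0,"ty": 0,"tz": 0,"rx": 0,"ry": 0,"rz": 5},
    {"hand": 255,"tx": 0,"ty": 0,"tz": 0,"rx": 0,"ry": 0,"rz": 10},
    {"hand": 255,"tx": 0,"ty": 0,"tz": 0,"rx": 0,"ry": 0,"rz": 10},
    {"hand": 255,"tx": 0,"ty": 0,"tz": 0,"rx": 0,"ry": 0,"rz": 10},
    {"hand": 255,"tx": 0,"ty": 0,"tz": 0,"rx": 0,"ry": 0,"rz": 10},
    {"hand": 255,"tx": 0,"ty": 0,"tz": 0,"rx": 0,"ry": 0,"rz": 10},
    {"hand": 255,"tx": 0,"ty": 0,"tz": 0,"rx": 0,"ry": 0,"rz": 10},
    {"hand": 255,"tx": 0,"ty": 0,"tz": 0,"rx": 0,"ry": 0,"rz": 10},
  ],
)

```text
time_s: 53.8
position: [0.482, -0.1432, 0.0622]
eef_rot: [0.743, 0.669, 0.002, 0.001]
wrist_force: [2.5, 0.3, 1.0]
width: 0.113
```

move_arm(
  deltas=[
    {"hand": 255,"tx": 0,"ty": 0,"tz": 0,"rx": 0,"ry": 0,"rz": 9},
    {"hand": 255,"tx": 0,"ty": 0,"tz": 0,"rx": 0,"ry": 0,"rz": 5},
    {"hand": 255,"tx": 0,"ty": 0,"tz": 0,"rx": 0,"ry": 0,"rz": 0},
    {"hand": 255,"tx": 0,"ty": 0,"tz": 0,"rx": 0,"ry": 0,"rz": 0},
  ],
)

```text
time_s: 54.3
position: [0.4824, -0.1433, 0.0622]
eef_rot: [0.817, 0.576, 0.002, 0.001]
wrist_force: [5.6, 3.0, -1.3]
width: 0.111
```

```bash
python3 -c "
from h import *
s=st();print(s['wrist_torque'])"
```

```text
t 54.3 p [ 0.4824 -0.1433  0.0622] yaw -19.65 w 0.111 F [ 5.6  3.  -1.3] j [-0.29  0.36 -0.48  0.73  0.    1.62]
[ 0.4271277  -1.04458299 -0.03056563]
```

move_arm(
  deltas=[
    {"hand": 255,"tx": 0,"ty": 0,"tz": 0,"rx": 0,"ry": 0,"rz": 1.2},
    {"hand": 255,"tx": 0,"ty": 0,"tz": 0,"rx": 0,"ry": 0,"rz": 0},
    {"hand": 130,"tx": 0,"ty": 0,"tz": 0,"rx": 0,"ry": 0,"rz": 0},
    {"hand": 100,"tx": 0,"ty": 0,"tz": 0,"rx": 0,"ry": 0,"rz": 0},
    {"hand": 0,"tx": 0,"ty": 0,"tz": 0,"rx": 0,"ry": 0,"rz": 0},
    {"hand": 0,"tx": 0,"ty": 0,"tz": -30,"rx": 0,"ry": 0,"rz": 0},
    {"hand": 0,"tx": 0,"ty": 0,"tz": -45,"rx": 0,"ry": 0,"rz": 0},
    {"hand": 0,"tx": 0,"ty": 0,"tz": -33,"rx": 0,"ry": 0,"rz": 0},
    {"hand": 0,"tx": 0,"ty": 0,"tz": 0,"rx": 0,"ry": 0,"rz": 0},
    {"hand": 0,"tx": 0,"ty": 0,"tz": 0,"rx": 0,"ry": 0,"rz": 0},
  ],
)

```text
time_s: 55.55
position: [0.4796, -0.1436, 0.1692]
eef_rot: [0.824, 0.567, -0.0, -0.0]
wrist_force: [-0.6, -0.5, -0.1]
width: 1.001
```

```bash
python3 -c "
from h import *
st()"; python3 le.py 3 -111 b
```

```text
t 55.55 p [ 0.4796 -0.1436  0.1692] yaw -20.96 w 1.001 F [-0.6 -0.5 -0.1] j [-0.29  0.26 -0.31  1.   -0.    1.65]
fit [ 0.4807 -0.1425] -109.86 0.853 [312. 174.  26.  56.]
fit [ 0.4804 -0.1433] -110.8 0.834 [310. 177.  28.  51.]
fit [ 0.4805 -0.1428] -111.03 0.845 [312. 175.  25.  52.]
fit [ 0.4806 -0.1426] -110.73 0.846 [312. 175.  25.  50.]
line [305. 201. 309. 228.] mm 21.6 yaw -105.7 offset -11.6
line [309. 179. 306. 201.] mm 16.5 yaw -117.1 offset -11.0
line [316. 223. 316. 201.] mm 17.0 yaw -110.7 offset -5.0
```

Wing 3: −20.9° → −110.6°, so it turned 89.7°. Now wing 4.

move_arm(
  deltas=[
    {"hand": 0,"tx": 26,"ty": 36.7,"tz": 0,"rx": 0,"ry": 0,"rz": 0},
    {"hand": 0,"tx": 26,"ty": 36.7,"tz": 0,"rx": 0,"ry": 0,"rz": 0},
    {"hand": 0,"tx": 26,"ty": 36.7,"tz": 0,"rx": 0,"ry": 0,"rz": 0},
    {"hand": 0,"tx": 0,"ty": 0,"tz": 0,"rx": 0,"ry": 0,"rz": -10.4},
    {"hand": 0,"tx": 0,"ty": 0,"tz": 0,"rx": 0,"ry": 0,"rz": -10.4},
    {"hand": 0,"tx": 0,"ty": 0,"tz": 0,"rx": 0,"ry": 0,"rz": -10.4},
    {"hand": 0,"tx": 0,"ty": 0,"tz": 0,"rx": 0,"ry": 0,"rz": -10.4},
    {"hand": 0,"tx": 0,"ty": 0,"tz": 0,"rx": 0,"ry": 0,"rz": -10.4},
    {"hand": 0,"tx": 0,"ty": 0,"tz": 0,"rx": 0,"ry": 0,"rz": -10.4},
    {"hand": 0,"tx": 0,"ty": 0,"tz": 0,"rx": 0,"ry": 0,"rz": -10.4},
  ],
)

```text
time_s: 57.2
position: [0.6109, -0.1103, 0.1695]
eef_rot: [0.324, 0.946, -0.0, -0.0]
wrist_force: [-0.1, -0.2, 0.9]
width: 0.998
```

move_arm(
  deltas=[
    {"hand": 0,"tx": 0,"ty": 0,"tz": 0,"rx": 0,"ry": 0,"rz": -10.4},
    {"hand": 0,"tx": 0,"ty": 0,"tz": 0,"rx": 0,"ry": 0,"rz": -10.4},
    {"hand": 0,"tx": 0,"ty": 0,"tz": 0,"rx": 0,"ry": 0,"rz": -10.4},
    {"hand": 0,"tx": 0,"ty": 0,"tz": 0,"rx": 0,"ry": 0,"rz": -10.4},
    {"hand": 0,"tx": 0,"ty": 0,"tz": 0,"rx": 0,"ry": 0,"rz": -10.4},
    {"hand": 0,"tx": 0,"ty": 0,"tz": 0,"rx": 0,"ry": 0,"rz": -10.4},
    {"hand": 0,"tx": 0,"ty": 0,"tz": 0,"rx": 0,"ry": 0,"rz": -10.4},
    {"hand": 0,"tx": 0,"ty": 0,"tz": 0,"rx": 0,"ry": 0,"rz": -10.4},
    {"hand": 0,"tx": 0,"ty": 0,"tz": 0,"rx": 0,"ry": 0,"rz": -10.4},
    {"hand": 0,"tx": 0,"ty": 0,"tz": 0,"rx": 0,"ry": 0,"rz": -10.4},
  ],
)

```text
time_s: 58.45
position: [0.6109, -0.1103, 0.1695]
eef_rot: [-0.546, 0.838, 0.0, -0.0]
wrist_force: [0.7, 0.1, -0.3]
width: 0.999
```

move_arm(
  deltas=[
    {"hand": 0,"tx": 0,"ty": 0,"tz": 0,"rx": 0,"ry": 0,"rz": -10.4},
    {"hand": 0,"tx": 0,"ty": 0,"tz": 0,"rx": 0,"ry": 0,"rz": -10.4},
    {"hand": 0,"tx": 0,"ty": 0,"tz": 0,"rx": 0,"ry": 0,"rz": -10.4},
    {"hand": 0,"tx": 0,"ty": 0,"tz": 0,"rx": 0,"ry": 0,"rz": -10.4},
    {"hand": 0,"tx": 0,"ty": 0,"tz": 0,"rx": 0,"ry": 0,"rz": -10.4},
    {"hand": 0,"tx": 0,"ty": 0,"tz": 0,"rx": 0,"ry": 0,"rz": -8},
    {"hand": 0,"tx": 0,"ty": 0,"tz": 0,"rx": 0,"ry": 0,"rz": 0},
    {"hand": 0,"tx": 0,"ty": 0,"tz": 0,"rx": 0,"ry": 0,"rz": 0},
  ],
)

```text
time_s: 59.45
position: [0.6109, -0.1103, 0.1697]
eef_rot: [0.89, -0.456, -0.0, 0.0]
wrist_force: [0.1, 0.7, -0.0]
width: 1.003
```

```bash
python3 -c "
from h import *
st()"; python3 le.py 4 126 c
```

```text
t 59.45 p [ 0.6109 -0.1103  0.1697] yaw -144.27 w 1.003 F [ 0.1  0.7 -0. ] j [-0.18  0.45 -0.01  1.11  0.   -2.37]
fit [ 0.6108 -0.1103] 125.46 0.858 [312. 156.  15.  84.]
fit [ 0.6111 -0.1112] 125.57 0.869 [314. 156.  17.  83.]
fit [ 0.6106 -0.1103] 126.08 0.867 [311. 156.  20.  85.]
fit [ 0.6108 -0.1106] 126.46 0.872 [312. 156.  18.  87.]
line [313. 198. 313. 230.] mm 24.9 yaw 125.7 offset -4.9
line [312. 178. 312. 157.] mm 14.4 yaw 124.0 offset -5.2
line [325. 227. 326. 188.] mm 29.6 yaw 125.9 offset 4.3
```

move_arm(
  deltas=[
    {"hand": 0,"tx": 0,"ty": 0,"tz": 30,"rx": 0,"ry": 0,"rz": 0},
    {"hand": 0,"tx": 0,"ty": 0,"tz": 35,"rx": 0,"ry": 0,"rz": 0},
    {"hand": 0,"tx": 0,"ty": 0,"tz": 28,"rx": 0,"ry": 0,"rz": 0},
    {"hand": 0,"tx": 0,"ty": 0,"tz": 15,"rx": 0,"ry": 0,"rz": 0},
    {"hand": 150,"tx": 0,"ty": 0,"tz": 0,"rx": 0,"ry": 0,"rz": 0},
    {"hand": 210,"tx": 0,"ty": 0,"tz": 0,"rx": 0,"ry": 0,"rz": 0},
    {"hand": 210,"tx": 0,"ty": 0,"tz": 0,"rx": 0,"ry": 0,"rz": 0},
    {"hand": 210,"tx": 0,"ty": 0,"tz": 0,"rx": 0,"ry": 0,"rz": 0},
  ],
)

```text
time_s: 60.85
position: [0.6116, -0.1104, 0.0628]
eef_rot: [0.89, -0.455, 0.001, -0.0]
wrist_force: [0.4, -0.1, 0.4]
width: 0.179
```

move_arm(
  deltas=[
    {"hand": 217,"tx": 0,"ty": 0,"tz": 0,"rx": 0,"ry": 0,"rz": 0},
    {"hand": 217,"tx": 0,"ty": 0,"tz": 0,"rx": 0,"ry": 0,"rz": 0},
  ],
)

```text
time_s: 61.1
position: [0.611, -0.1103, 0.062]
eef_rot: [0.89, -0.455, 0.0, -0.0]
wrist_force: [0.4, -0.2, 0.4]
width: 0.15
```

```bash
python3 -c "
from h import *
s=st();print(s['wrist_torque'])"
```

```text
t 61.1 p [ 0.611  -0.1103  0.062 ] yaw -144.16 w 0.15 F [ 0.4 -0.2  0.4] j [-0.18  0.53 -0.17  0.87 -0.   -2.37]
[-0.04364789  0.00425353 -0.01824444]
```

Centred, no contact. Close and turn 180°, to a tool yaw of about 35.8°.

move_arm(
  deltas=[
    {"hand": 255,"tx": 0,"ty": 0,"tz": 0,"rx": 0,"ry": 0,"rz": 0},
    {"hand": 255,"tx": 0,"ty": 0,"tz": 0,"rx": 0,"ry": 0,"rz": 0},
    {"hand": 255,"tx": 0,"ty": 0,"tz": 0,"rx": 0,"ry": 0,"rz": 5},
    {"hand": 255,"tx": 0,"ty": 0,"tz": 0,"rx": 0,"ry": 0,"rz": 10},
    {"hand": 255,"tx": 0,"ty": 0,"tz": 0,"rx": 0,"ry": 0,"rz": 10},
    {"hand": 255,"tx": 0,"ty": 0,"tz": 0,"rx": 0,"ry": 0,"rz": 10},
    {"hand": 255,"tx": 0,"ty": 0,"tz": 0,"rx": 0,"ry": 0,"rz": 10},
    {"hand": 255,"tx": 0,"ty": 0,"tz": 0,"rx": 0,"ry": 0,"rz": 10},
    {"hand": 255,"tx": 0,"ty": 0,"tz": 0,"rx": 0,"ry": 0,"rz": 10},
    {"hand": 255,"tx": 0,"ty": 0,"tz": 0,"rx": 0,"ry": 0,"rz": 10},
  ],
)

```text
time_s: 62.35
position: [0.6129, -0.1103, 0.0622]
eef_rot: [-0.427, 0.904, -0.001, 0.002]
wrist_force: [4.5, 0.0, -1.0]
width: 0.115
```

move_arm(
  deltas=[
    {"hand": 255,"tx": 0,"ty": 0,"tz": 0,"rx": 0,"ry": 0,"rz": 10},
    {"hand": 255,"tx": 0,"ty": 0,"tz": 0,"rx": 0,"ry": 0,"rz": 10},
    {"hand": 255,"tx": 0,"ty": 0,"tz": 0,"rx": 0,"ry": 0,"rz": 10},
    {"hand": 255,"tx": 0,"ty": 0,"tz": 0,"rx": 0,"ry": 0,"rz": 10},
    {"hand": 255,"tx": 0,"ty": 0,"tz": 0,"rx": 0,"ry": 0,"rz": 10},
    {"hand": 255,"tx": 0,"ty": 0,"tz": 0,"rx": 0,"ry": 0,"rz": 10},
    {"hand": 255,"tx": 0,"ty": 0,"tz": 0,"rx": 0,"ry": 0,"rz": 10},
    {"hand": 255,"tx": 0,"ty": 0,"tz": 0,"rx": 0,"ry": 0,"rz": 10},
    {"hand": 255,"tx": 0,"ty": 0,"tz": 0,"rx": 0,"ry": 0,"rz": 10},
    {"hand": 255,"tx": 0,"ty": 0,"tz": 0,"rx": 0,"ry": 0,"rz": 8},
  ],
)

```text
time_s: 63.6
position: [0.613, -0.1125, 0.0622]
eef_rot: [0.403, 0.915, -0.001, 0.002]
wrist_force: [1.9, -4.8, -2.1]
width: 0.116
```

move_arm(
  deltas=[
    {"hand": 255,"tx": 0,"ty": 0,"tz": 0,"rx": 0,"ry": 0,"rz": 6},
    {"hand": 255,"tx": 0,"ty": 0,"tz": 0,"rx": 0,"ry": 0,"rz": 0},
    {"hand": 255,"tx": 0,"ty": 0,"tz": 0,"rx": 0,"ry": 0,"rz": 0},
  ],
)

```text
time_s: 63.98
position: [0.6128, -0.1126, 0.0622]
eef_rot: [0.448, 0.894, -0.001, 0.002]
wrist_force: [1.9, -5.3, -0.8]
width: 0.113
```

```bash
python3 -c "
from h import *
s=st();print(s['wrist_torque'])"
```

```text
t 63.98 p [ 0.6128 -0.1126  0.0622] yaw 36.76 w 0.113 F [ 1.9 -5.3 -0.8] j [-0.18  0.53 -0.17  0.86 -0.    0.75]
[-0.97447213 -0.49077763 -0.07065072]
```

move_arm(
  deltas=[
    {"hand": 255,"tx": 0,"ty": 0,"tz": 0,"rx": 0,"ry": 0,"rz": 1},
    {"hand": 255,"tx": 0,"ty": 0,"tz": 0,"rx": 0,"ry": 0,"rz": 0},
    {"hand": 130,"tx": 0,"ty": 0,"tz": 0,"rx": 0,"ry": 0,"rz": 0},
    {"hand": 100,"tx": 0,"ty": 0,"tz": 0,"rx": 0,"ry": 0,"rz": 0},
    {"hand": 0,"tx": 0,"ty": 0,"tz": 0,"rx": 0,"ry": 0,"rz": 0},
    {"hand": 0,"tx": 0,"ty": 0,"tz": -30,"rx": 0,"ry": 0,"rz": 0},
    {"hand": 0,"tx": 0,"ty": 0,"tz": -45,"rx": 0,"ry": 0,"rz": 0},
    {"hand": 0,"tx": 0,"ty": 0,"tz": -33,"rx": 0,"ry": 0,"rz": 0},
    {"hand": 0,"tx": 0,"ty": 0,"tz": 0,"rx": 0,"ry": 0,"rz": 0},
    {"hand": 0,"tx": 0,"ty": 0,"tz": 0,"rx": 0,"ry": 0,"rz": 0},
  ],
)

```text
time_s: 65.22
position: [0.6104, -0.11, 0.1691]
eef_rot: [0.455, 0.89, -0.0, -0.001]
wrist_force: [-0.0, 0.9, 0.4]
width: 1.002
```

```bash
python3 -c "
from h import *
st()"; python3 le.py 4 -54 d; python3 -c "
from h import *
plan([(.45,.10,.36,90)],step=55,ang=10)"
```

```text
t 65.22 p [ 0.6104 -0.11    0.1691] yaw 35.85 w 1.002 F [-0.   0.9  0.4] j [-0.18  0.45 -0.01  1.11  0.    0.77]
fit [ 0.6105 -0.1111] -53.97 0.875 [313. 161.  16.  85.]
fit [ 0.6097 -0.11  ] -53.81 0.9 [313. 159.  19.  89.]
fit [ 0.6098 -0.1098] -54.33 0.875 [315. 162.  16.  85.]
fit [ 0.6105 -0.1112] -54.27 0.865 [315. 160.  18.  88.]
line [314. 170. 315. 213.] mm 31.4 yaw -54.1 offset -4.2
line [309. 249. 312. 237.] mm 10.5 yaw -66.6 offset -7.3
wp (0.45, 0.1, 0.36, 90) rows 6
  t [ 44.1  -1.2 -31.8] r [-0.   -0.01 -9.03]
  t [ 43.7   5.7 -31.8] r [-0.   -0.01 -9.03]
  t [ 42.3  12.5 -31.8] r [-0.   -0.01 -9.03]
  t [ 39.8  19.  -31.8] r [-0.   -0.01 -9.03]
  t [ 36.3  25.  -31.8] r [-0.   -0.01 -9.03]
  t [ 32.   30.4 -31.8] r [-0.   -0.01 -9.03]
```

Wing 4: 125.9° → −54.1°, so it turned 180.0°. I'll back off for a final overview and check everything.

move_arm(
  deltas=[
    {"hand": 0,"tx": 44,"ty": -1.2,"tz": -32,"rx": 0,"ry": 0,"rz": -9},
    {"hand": 0,"tx": 43.7,"ty": 5.7,"tz": -32,"rx": 0,"ry": 0,"rz": -9},
    {"hand": 0,"tx": 42.3,"ty": 12.5,"tz": -32,"rx": 0,"ry": 0,"rz": -9},
    {"hand": 0,"tx": 39.8,"ty": 19,"tz": -32,"rx": 0,"ry": 0,"rz": -9},
    {"hand": 0,"tx": 36.3,"ty": 25,"tz": -32,"rx": 0,"ry": 0,"rz": -9},
    {"hand": 0,"tx": 32,"ty": 30,"tz": -32,"rx": 0,"ry": 0,"rz": -9},
    {"hand": 0,"tx": 0,"ty": 30,"tz": 0,"rx": 0,"ry": 0,"rz": 0},
    {"hand": 0,"tx": 0,"ty": 30,"tz": 0,"rx": 0,"ry": 0,"rz": 0},
    {"hand": 0,"tx": 0,"ty": 0,"tz": 0,"rx": 0,"ry": 0,"rz": 0},
    {"hand": 0,"tx": 0,"ty": 0,"tz": 0,"rx": 0,"ry": 0,"rz": 0},
  ],
)

```text
time_s: 66.88
position: [0.4504, 0.1592, 0.3617]
eef_rot: [0.001, 1.0, -0.0, -0.0]
wrist_force: [0.7, -0.3, 0.1]
width: 1.001
```

```bash
python3 k.py fin.png; python3 - <<'E'
from fit import *
for n in('wrist','side'):
    f=cam(n)
    for k,z in(('label_roll',0),('thermometer',0),('pick_grip',.015),('hook',.001),('slots',0),('wing1',.07)):
        for d in arm.mark_of(f,k)[:4 if k=='wing1' else 1]: r,c=d['location'];print(n,k,round(d['p'],2),pix2z(f,(c,r),z)[:2].round(4))
E
```

```text
t 66.88 p [0.4504 0.1592 0.3617] yaw 89.85 w 1.001 F [ 0.7 -0.3  0.1] j [ 0.34  0.16  0.06  1.48 -0.    0.34]
key1_mid 0.97 (30, 71) [ 0.3415 -0.2488]
key1_mid 0.7 (265, 69) [0.3437 0.0841]
pick_grip 0.75 (352, 196) [0.5257 0.2093]
hook 0.63 (353, 272) [0.6666 0.2157]
0.96 [18. 50. 34. 48.] sat 108.0 fit [ 0.3424 -0.2418] 0
0.87 [470. 150.  16.  42.] sat 4.0 fit [0.4897 0.4028 0.3452] 0.891
0.8 [495. 180.  17.  40.] sat 4.0 fit [0.533  0.4455 0.1987] 0.913
0.74 [253.  46.  26.  46.] sat 122.0 fit [0.3423 0.0847] 0
wrist label_roll 0.65 [ 0.3706 -0.1272]
wrist thermometer 0.8 [0.3534 0.1946]
wrist pick_grip 0.92 [0.5218 0.2166]
wrist hook 0.76 [0.6641 0.2191]
wrist slots 0.79 [0.6567 0.0627]
wrist wing1 0.91 [ 0.6073 -0.1055]
wrist wing1 0.87 [ 0.5117 -0.2706]
wrist wing1 0.8 [ 0.6458 -0.2382]
wrist wing1 0.55 [ 0.4806 -0.1453]
side label_roll 0.61 [ 0.3676 -0.1338]
side thermometer 0.75 [0.3583 0.2085]
side pick_grip 0.66 [0.5288 0.2324]
side hook 0.82 [0.6727 0.2204]
side slots 0.59 [0.6579 0.0569]
side wing1 0.73 [ 0.6079 -0.1157]
side wing1 0.63 [ 0.4846 -0.1398]
side wing1 0.62 [ 0.5174 -0.2743]
side wing1 0.55 [ 0.6447 -0.2372]
```

View pics/fin.png

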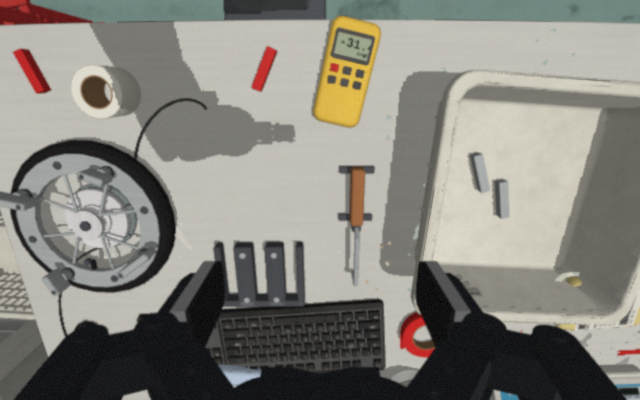

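The final view shows two grey keys in the tray at (480,172) and (502,198). All three slots are empty, and the pick stands on its feet at (357,200), clear of the block. The roll and the yellow instrument are in place.

```bash
python3 -c "
from workcell import arm
print(arm.sign_off())"
```

```text
the job is handed in; nothing more can be done
None
```

The job is done and handed in, at about 67 s of the 210 s allowed. The final picture showed everything as asked.

- **Keys:** Only key1 and key3 were there; the middle slot was empty. I drew both out through the mouths with the hooked pick, and only then moved them by gripper into the grey tray. The final picture shows both in the tray and all three slots empty.
- **Nipples:** I tightened them clockwise in order from the valve stem. The turns, from camera fits before and after, good to about 1–2°:

| Wing | Length | Turn |
|---|---|---|
| 1 | short | 90.3° |
| 2 | long | 179.8° |
| 3 | short | 89.7° |
| 4 | long | 180.0° |

- **Pick:** The grip slackened once while pulling key3 and the pick tilted about 10° nose-up. I levelled it before setting it down. It now stands on its feet about 75 mm to the side of the block, roughly 3 cm ahead of where I released it. I take that to be the announced knock or some slip in the grip, and left it.
- **Bystanders:** The label roll, the yellow instrument and the red look-alikes read at their starting positions within the detectors' scatter. The largest difference, about 6 mm, was the side camera's reading of the instrument.
- **Force:** The highest wrist force I read was about 15 N, during the slackening. I read it only between moves, not continuously.
- **Disagreement:** The silhouette overlays drew the block and pick about 2–5% larger than they appeared in the pictures, though the key points agreed. The edge detector found no usable lines on wing 3 before its turn, so that starting angle rests on the fits alone.

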